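Gear down and load the indexing drill

ROBOT

A 7-joint arm with a two-finger parallel gripper is mounted at the origin on the work surface. World frame = base frame: x ahead of the robot, y to its left, z up, the work surface at z = 0. Lengths are in m, angles in rad, forces in N, time in s.
With the tool pointing down it reaches from about 0.425 to 0.875 m from the base axis. Payload 4.7 kg.
Tool frame: the origin (TCP) lies at the very end of the fingers, on their centre line; the grasp point (between the pads) lies ctrl.pinch_z behind it (ctrl.pinch_z is the distance from the TCP to the grasp point, in m); x points along the fingers, y is the direction in which the jaws open and shut, and the axes are right-handed (so a half turn about x gives the same grasp; the last joint's range is limited). The gripper opens to 87 mm and grips with 3 to 60 N. Pads are 19 mm wide; open, the fingers measure 117 mm over their backs; the gripper's body (75 mm by 190 mm) begins 51 mm behind the grasp point.
Start: joints at [1.329, 0.321, -0.07, 1.45, 0.023, 1.371, -0.057], TCP at [0.164, -0.629, 0.223] pointing down, gripper open.
Joint ranges: [-2.86, 2.86], [-0.3, 2.09], [-1.38, 1.24], [0.06, 2.45], [-1.56, 4.7], [0.09, 2.05], [-2.69, 2.69]. Speed limits (rad/s): [2.57, 2.57, 3.14, 3.14, 3.14, 3.14, 3.14].

INTERFACE

Orientations are given as a rotation vector (axis times angle).
In Python, from bench import get_state, get_image, camera_info, order, ctrl gives the robot as it stands.
- The arm moves only by the tool jog_arm, never from a script. Its arguments are lists of equal length, an entry for each row: "claw": the finger opening in mm, from 0 to 87; "xyz": the shift along the tool's x, y, z in mm, a list of three; "roll": the turn about the tool's x in degrees. In form: {"claw": [claw, ...], "xyz": [[tx, ty, tz], ...], "roll": [roll, ...]}. A call has 1 to 5 rows; each row is the pose to reach, as a shift and turn from the pose measured when the call began, along the tool's axes at that moment; what a row does not reach only later rows make up. A row lasts 1/10 s, in which the tool goes at most 50 mm and 8.59 degrees, less where a joint would pass 70% of its speed; a pose out of reach is approached as far as the arm can. A call with a gripper value outside its range is refused whole. The fingers move at their own pace and stop on an object; "force" is the grip in N (left out, the last holds). Time passes only in rows, so rows that repeat a pose let the fingers close. It gives the time, the measured TCP pose, the force and the opening at its end, in the units of the state.
- get_state(): the state, without advancing time (a new reading comes with each control period).
- get_image(name): name is "scene" or "side" or "wrist"; returns (picture, depth): 420x560x3 uint8, red, green, blue; 420x560 float32, m along the optical axis (not along the pixel's ray), 0 where there is no reading.
- camera_info(name): a dict with "intrinsics" (3x3 intrinsics, pixels), "rvec" (rotation vector, rad) and "tvec" (3), from world to camera coordinates, as OpenCV has them; the wrist camera has in their place "tool_from_camera" (4x4, takes a point from camera to tool coordinates, whose origin is the TCP and whose axes are the tool frame's). Camera axes: x right, y down, z forward; pixel columns grow to the right and rows downward; lengths in m; the calibration is good to about 2 mm. A picture is of the moment at which its call begins: read the wrist's pose just before it. camera_info takes no time and is no camera call.
- order.close_job(): hands the job in, once; it reports no verdict.
The state is a dict: "time": time; "joint_positions": joint angles; "qd": joint speeds; "joint_torque": joint torques, N m; "position": TCP position; "tool_rot": TCP orientation; "ft_force": force on the tool from outside, world axes, zero at the start; "torque": the same for the moment, N m; "grip_width": opening from 0.0 (shut) to 1.0 (fully open).
Only numpy, scipy, OpenCV 4.12 (cv2) and the standard library are available. Lean on these libraries where they do the work, as an engineer would, in place of code of your own. Each camera call takes 0.05 s, during which the arm holds its last target. There are 200 camera calls.

TASK

Get the small bench drill ready for its batch of toy wheels. First put it into low gear: push the gear-change knob on top of the head right home, and if the teeth clash and it stops short, rock the spindle a little by its hand knob and try again. Then load every wheel that lies on the cutting mat, one at a time: set it flat in the open nest at the guard's opening, swing the index lever to its stop and let it spring back, so that in the end each wheel sits properly indexed under the guard and the open nest is empty; leave the other things on the table where they are.

Things in the scene. Friction and masses are not known exactly. Their poses are not given: they have to be found in the camera images.
- drill: green bench drill; origin on the table under the plate's axis. Its axes: z up, +y to its column and gear head (robot's left), +x away from the robot, turned by up to 0.2 rad. A round 236 mm plate, top 50 mm above the table, carries six nests 85 mm from its axis, 60 degrees apart: blue rings, 54 mm inside, 61 mm outside, 9 mm high. Base 260 x 430 x 16 mm; head underside at 175 mm, from y = 35 mm on
- load (a point): floor centre of the loading place, the only one where a nest lies open from above. Fixed to the drill, axes as drill; 50 mm above the table. A clear sheet guard covers the rest of the plate, its top 42 mm above this floor; its opening (yellow edge) runs 62 mm to either side (x) of this point, 40 mm from it towards +y, and is open towards -y
- index_axis (a point): point on the vertical axis of the index plate and index lever, at the height of the nest floors. Fixed; axes as drill
- lever_grip (a point): point on the axis of the index lever's upright red handle (16 mm diameter, from 70 to 135 mm above the table), 23 mm below its top; moves with the lever. The handle stands 165 mm from index_axis, on the robot's side of the plate, outside the guard
- index_lever (a joint): lever angle (rad): 0 rest, 1.117 stop; grows clockwise seen from above. Handle at 228 deg at rest, 164 deg at the stop, counter-clockwise from the drill's +x. A spring returns it (1 to 3 N at the handle, some 2 to 4 N more to move the plate). A full stroke carries the plate on one nest by a ratchet; a short one leaves it between places until a full stroke follows; a slam may overrun
- index_plate (a joint): angle of the index plate (rad), clockwise from above, 0 at the start with a nest at the loading place; one place is 1.047. Held by friction
- gear_knob (a joint): travel of the gear-change knob (m): 0 up (neutral), 0.012 fully down (low gear meshed). It stays where it is left (3 N friction). If the teeth stand face to face it stops at 0.003 however hard it is pressed; the spindle must then be turned a little
- gear_top (a point): centre of the top face of the gear-change knob, a black mushroom knob (32 mm diameter, 16 mm tall, yellow dot) on top of the drill's head, pressed straight down with closed fingers; moves with the knob; 325 mm above the table when up
- spindle_top (a point): centre of the top face of the spindle's steel hand knob (38 mm diameter, 27 mm tall, knurled, vertical axis, red mark), 65 mm from the gear-change knob, on top of the head, whose top is 38 mm lower; fixed. Grip it from above and turn
- spindle (a joint): angle of the spindle (rad), counter-clockwise from above, free to turn either way (about 0.12 N m); stays where it is left. Its ten clutch teeth are 0.628 rad apart and can mesh over about 0.2 rad of each 0.628, at an angle not known beforehand
- cutting_mat_mid (a point): centre of the top of a dark green cutting mat, 220 x 200 x 3 mm, fixed on the table to the robot's right; the wheels lie on it at the start
- wheel1_mid (a point): centre of a beech toy-wheel blank, a plain disc 44 mm in diameter and 25 mm thick with a vertical axis (z), 30 g; flat in a nest this point lies 12.5 mm above the nest's floor (three or all four of the four wheels are there)
- wheel2_mid (a point): centre of a beech toy-wheel blank, a plain disc 44 mm in diameter and 25 mm thick with a vertical axis (z), 30 g; flat in a nest this point lies 12.5 mm above the nest's floor
- wheel3_mid (a point): centre of a beech toy-wheel blank, a plain disc 44 mm in diameter and 25 mm thick with a vertical axis (z), 30 g; flat in a nest this point lies 12.5 mm above the nest's floor
- wheel4_mid (a point): centre of a beech toy-wheel blank, a plain disc 44 mm in diameter and 25 mm thick with a vertical axis (z), 30 g; flat in a nest this point lies 12.5 mm above the nest's floor
- station1 (a point): floor centre of the place under the guard where the nest from the loading position stands after 1 full stroke; fixed to the drill
- station2 (a point): floor centre of the place under the guard where the nest from the loading position stands after 2 full strokes; fixed to the drill
- station3 (a point): floor centre of the place under the guard where the nest from the loading position stands after 3 full strokes; fixed to the drill
- station4 (a point): floor centre of the place under the guard where the nest from the loading position stands after 4 full strokes; fixed to the drill
- station5 (a point): floor centre of the place under the guard where the nest from the loading position stands after 5 full strokes; fixed to the drill
- glue_stick: white and blue glue stick standing, 29 mm diameter, 100 mm tall; origin under it; not to be moved
- tape_roll: yellow roll of tape lying flat, 64 mm diameter, 19 mm high; origin under it; not to be moved
- marker: blue and white marker pen lying, 135 x 15 mm; origin under its middle; not to be moved
- crayon_box: dark blue box of crayons, 200 x 120 x 70 mm; origin under it; not to be moved
Mind the look-alikes: they are no part of the job. Leave any purple or red look-alike of the part that bears wheel2_mid alone. What is shaped like the part that bears wheel3_mid but blue is not meant.

How it is judged:
On the way, in this order (a step that is already met when the one before it is completed fails the run):
1. the gear-change knob is fully home (low gear meshed) (value of joint gear_knob above 0.0105 m), for 0.2 s.
2. the index lever is swung to its stop (value of joint index_lever above 1.07 rad), for 0.05 s.
3. the index lever has sprung back to rest (value of joint index_lever below 0.06 rad), for 0.2 s.
At the end, for the whole second after the job is handed in: gear knob home (over 10.5 of 12 mm); lever back at rest (under 0.06 rad); every wheel flat (within 0.15 rad) in a nest, its centre 8 to 17 mm above the nest floor and within 10 mm (level) of one of the five indexed places under the guard, so none at the loading place; plate still (value of joint gear_knob above 0.0105 m and value of joint index_lever below 0.06 rad and velocity of joint index_plate below 0.02 rad/s and (horizontal distance between wheel1_mid and station1 below 0.01 m or horizontal distance between wheel1_mid and station2 below 0.01 m or horizontal distance between wheel1_mid and station3 below 0.01 m or horizontal distance between wheel1_mid and station4 below 0.01 m or horizontal distance between wheel1_mid and station5 below 0.01 m) and z of wheel1_mid in the frame of load between 0.008 and 0.017 m and angle between the z axis of each of wheel1_mid, wheel2_mid, wheel3_mid, wheel4_mid and the z axis of load, either way round below 0.15 rad and (horizontal distance between wheel2_mid and station1 below 0.01 m or horizontal distance between wheel2_mid and station2 below 0.01 m or horizontal distance between wheel2_mid and station3 below 0.01 m or horizontal distance between wheel2_mid and station4 below 0.01 m or horizontal distance between wheel2_mid and station5 below 0.01 m) and z of wheel2_mid in the frame of load between 0.008 and 0.017 m and (horizontal distance between wheel3_mid and station1 below 0.01 m or horizontal distance between wheel3_mid and station2 below 0.01 m or horizontal distance between wheel3_mid and station3 below 0.01 m or horizontal distance between wheel3_mid and station4 below 0.01 m or horizontal distance between wheel3_mid and station5 below 0.01 m) and z of wheel3_mid in the frame of load between 0.008 and 0.017 m and (horizontal distance between wheel4_mid and station1 below 0.01 m or horizontal distance between wheel4_mid and station2 below 0.01 m or horizontal distance between wheel4_mid and station3 below 0.01 m or horizontal distance between wheel4_mid and station4 below 0.01 m or horizontal distance between wheel4_mid and station5 below 0.01 m) and z of wheel4_mid in the frame of load between 0.008 and 0.017 m); the robot touches nothing.
It fails at once if the glue stick is pushed more than 3 cm from its place (distance of glue_stick from where it was at the start of the episode above 0.03 m).
It fails at once if the tape roll is pushed more than 3 cm from its place (distance of tape_roll from where it was at the start of the episode above 0.03 m).
It fails at once if the marker is pushed more than 3 cm from its place (distance of marker from where it was at the start of the episode above 0.03 m).
It fails at once if the crayon box is pushed more than 3 cm from its place (distance of crayon_box from where it was at the start of the episode above 0.03 m).
Of wheel1, wheel2, wheel3, wheel4 only 3 to 4 are there at a start; the rules pass over those that are not, and their reading is None.
At some moment in a run one of wheel1, wheel2, wheel3, wheel4 may be knocked a few centimetres aside while the robot is not near it.
Once in a run the grip may slacken for a moment while it holds something.
It also fails if it takes over 210 s, if anything falls off the work surface, if the arm or the gripper's body presses on something with over 40 N, if the wrist force passes 120 N, or if a joint passes its speed limit or range.

## Working session

There is one attempt and no reset: what is moved stays moved. The work goes in short steps, Python scripts to look and compute and a tool call to move; the robot and the scene stay as the last step left them, time stands still between calls to the robot, and variables do not carry over. Pictures are saved under pics/ and viewed, about 12 in all and at most 16, crops included, and the job is handed in when it is done.

Besides the shell and the picture viewer there is one more tool, called as name(argument=value, ...), one argument or row to a line, values as JSON. jog_arm: Moves the arm, as the interface text tells. Its arguments: {"type":"object","properties":{"claw":{"type":"array"},"xyz":{"type":"array"},"roll":{"type":"array"},"force":{"type":"number"}},"required":["claw","xyz","roll"]}

```bash
mkdir -p pics; ls; cat > h.py <<'E'
import numpy as np, cv2
from scipy.spatial.transform import Rotation as R
from bench import get_state, get_image, camera_info, order, ctrl
def T_cw(name, st=None):
    c=camera_info(name); K=np.array(c["intrinsics"])
    if "rvec" in c:
        T=np.eye(4); T[:3,:3]=cv2.Rodrigues(np.array(c["rvec"],float))[0]; T[:3,3]=np.ravel(c["tvec"]); return K,np.linalg.inv(T)
    T=np.eye(4); T[:3,:3]=R.from_rotvec(st["tool_rot"]).as_matrix(); T[:3,3]=st["position"]
    return K,T@np.array(c["tool_from_camera"])
def shot(name):
    st=get_state(); im,d=get_image(name); K,T=T_cw(name,st)
    v,u=np.mgrid[:d.shape[0],:d.shape[1]]
    P=np.stack([(u-K[0,2])/K[0,0]*d,(v-K[1,2])/K[1,1]*d,d],-1)@T[:3,:3].T+T[:3,3]
    P[d==0]=np.nan
    return im,P,K,T
def save(n,im): cv2.imwrite("pics/"+n,im[:,:,::-1])
def proj(p,K,T):
    q=np.linalg.inv(T)@np.append(p,1); q=K@q[:3]; return q[:2]/q[2]
def totool(p,st):  # world point -> tool coords mm
    return R.from_rotvec(st["tool_rot"]).inv().apply(np.array(p)-st["position"])*1000
E
python3 - <<'E'
from h import *
st=get_state();print(st, ctrl.pinch_z)
print(R.from_rotvec(st["tool_rot"]).as_matrix().round(3))
for n in("scene","side"):
    im,P,K,T=shot(n);save(n+"0.png",im);np.save("/tmp/"+n+"P.npy",P);np.save("/tmp/"+n+".npy",im);print(n,T.round(3))
E
```

```text
pics
{'time': 0.0, 'joint_positions': array([ 1.32909548,  0.32180567, -0.07009324,  1.45165904,  0.02265044,
        1.37079815, -0.05685995]), 'qd': array([ 9.38784339e-05, -1.63347042e-03,  1.28721679e-03,  6.34617733e-04,
       -6.90193509e-04,  5.03310987e-04, -1.86989344e-04]), 'joint_torque': array([ 9.50255926e-04, -4.91294074e+01, -4.03361712e-01, -3.12526882e+01,
       -6.37930096e-02,  4.37905372e-02,  1.61596613e-04]), 'position': array([ 0.16426415, -0.62833695,  0.22148086]), 'tool_rot': array([ 2.08545776,  0.27027955, -2.08626318]), 'ft_force': array([-0.13699349,  0.8592651 ,  0.0881952 ]), 'torque': array([0.02274329, 0.0020265 , 0.03455139]), 'grip_width': 0.9991565774289359} 0.0187
[[-0.001  0.253 -0.967]
 [ 0.002 -0.967 -0.253]
 [-1.    -0.002  0.   ]]
scene [[ 0.773  0.491 -0.401  1.154]
 [ 0.634 -0.609  0.477 -0.858]
 [-0.01  -0.623 -0.782  1.497]
 [ 0.     0.     0.     1.   ]]
side [[ 0.995 -0.082  0.065  0.401]
 [-0.102 -0.637  0.764 -1.086]
 [-0.021 -0.766 -0.642  1.063]
 [ 0.     0.     0.     1.   ]]
```

View pics/scene0.png

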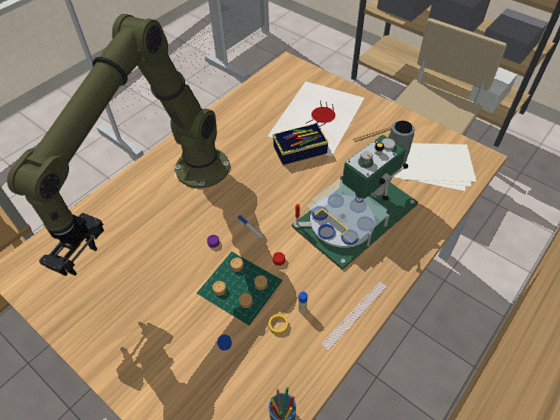

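View pics/side0.png

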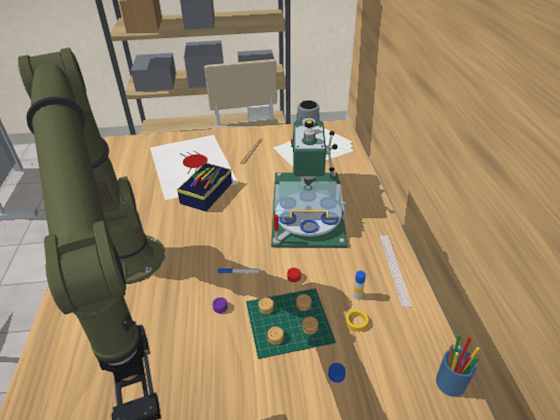

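Four beech wheels sit on the mat in scene at (237,264), (219,288), (261,283) and (246,299). The look-alikes are purple (213,241), red (279,258) and blue (224,342), all off the mat. The drill's gear head is at about (380,150), the red lever handle at (297,211), and the yellow-edged opening at (330,220).

```bash
python3 - <<'E'
from h import *
S={}
for n in("scene","side"):
    im=np.load(f"/tmp/{n}.npy");P=np.load(f"/tmp/{n}P.npy");S[n]=(im,P)
    hsv=cv2.cvtColor(im,cv2.COLOR_RGB2HSV);H,Sx,V=hsv[...,0],hsv[...,1],hsv[...,2];z=P[...,2]
    def cl(m,name,mn=15):
        k,l,s,c=cv2.connectedComponentsWithStats(m.astype(np.uint8))
        for i in range(1,k):
            if s[i,4]>=mn:
                q=P[l==i];print(n,name,s[i,4],c[i].round(),np.nanmedian(q,0).round(4),np.nanmin(q,0).round(3),np.nanmax(q,0).round(3))
    # wheel tops
    cl((abs(z-.028)<.006)&(H<25)&(Sx>40)&(P[...,1]<-.1)&(P[...,0]<.9),"beechtop")
    red=((H<5)|(H>174))&(Sx>170)&(z>.06)&(z<.16)&(P[...,0]>.3);cl(red,"redhandle",5)
    cl((z>.262)&(z<.4)&(P[...,0]>.4)&(P[...,0]<1.0)&(P[...,1]>0),"headtop")
    cl((z>.312)&(z<.4)&(P[...,0]>.4)&(P[...,0]<1.0)&(P[...,1]>0),"knobtop",8)
    cl((H>100)&(H<125)&(Sx>120)&(abs(z-.055)<.012)&(P[...,1]>-.12),"bluering",8)
    cl((H>22)&(H<33)&(Sx>150)&(z>.07)&(z<.35)&(P[...,1]>-.1)&(P[...,0]>.5),"yellow",4)
a=cv2.resize(S["scene"][0][110:270,280:440],(400,400),interpolation=cv2.INTER_CUBIC)
b=cv2.resize(S["side"][0][90:250,230:390],(400,400),interpolation=cv2.INTER_CUBIC)
save("crop1.png",np.hstack([a,b]))
E
```

```text
scene beechtop 28 [275. 258.] [ 0.5327 -0.1619  0.0247] [ 0.516 -0.175  0.022] [ 0.546 -0.147  0.031]
scene beechtop 90 [236. 263.] [ 0.4391 -0.266   0.026 ] [ 0.419 -0.286  0.022] [ 0.459 -0.244  0.033]
scene beechtop 96 [260. 281.] [ 0.5497 -0.2665  0.0259] [ 0.527 -0.289  0.022] [ 0.572 -0.244  0.033]
scene beechtop 103 [219. 287.] [ 0.454  -0.37    0.0255] [ 0.433 -0.391  0.022] [ 0.478 -0.349  0.032]
scene beechtop 102 [245. 299.] [ 0.5569 -0.3489  0.026 ] [ 0.535 -0.367  0.022] [ 0.576 -0.329  0.034]
scene redhandle 37 [297. 210.] [ 0.4992 -0.0022  0.1139] [ 0.491 -0.011  0.079] [0.507 0.005 0.142]
scene redhandle 18 [291. 402.] [ 0.8991 -0.5347  0.1295] [ 0.893 -0.541  0.083] [ 0.902 -0.529  0.159]
scene redhandle 14 [275. 411.] [ 0.8783 -0.5752  0.1132] [ 0.877 -0.581  0.068] [ 0.88  -0.57   0.154]
scene headtop 2077 [381. 152.] [0.6554 0.2563 0.2875] [0.576 0.134 0.262] [0.708 0.421 0.336]
scene headtop 28 [382. 181.] [0.7168 0.1649 0.2765] [0.707 0.156 0.268] [0.725 0.177 0.284]
scene knobtop 319 [402. 129.] [0.663  0.37   0.3261] [0.617 0.339 0.313] [0.698 0.421 0.336]
sce
[... 2512 characters left out ...]
.6348 0.1985 0.3246] [0.613 0.172 0.312] [0.655 0.27  0.331]
side bluering 102 [206. 192.] [0.2593 0.2685 0.0477] [0.149 0.218 0.043] [0.349 0.384 0.056]
side bluering 57 [288. 220.] [0.5445 0.058  0.0579] [0.512 0.045 0.05 ] [0.57  0.102 0.066]
side bluering 52 [328. 221.] [0.6764 0.0383 0.0575] [0.658 0.025 0.047] [0.711 0.083 0.063]
side bluering 88 [309. 226.] [0.6087 0.0272 0.0574] [ 0.58  -0.003  0.048] [0.638 0.06  0.065]
side yellow 13 [309. 122.] [0.6397 0.2603 0.3263] [0.633 0.25  0.323] [0.648 0.269 0.33 ]
side yellow 5 [308. 210.] [0.6122 0.067  0.094 ] [0.605 0.064 0.09 ] [0.619 0.072 0.097]
side yellow 6 [327. 214.] [0.6729 0.0399 0.094 ] [0.671 0.031 0.091] [0.675 0.053 0.096]
```

View pics/crop1.png

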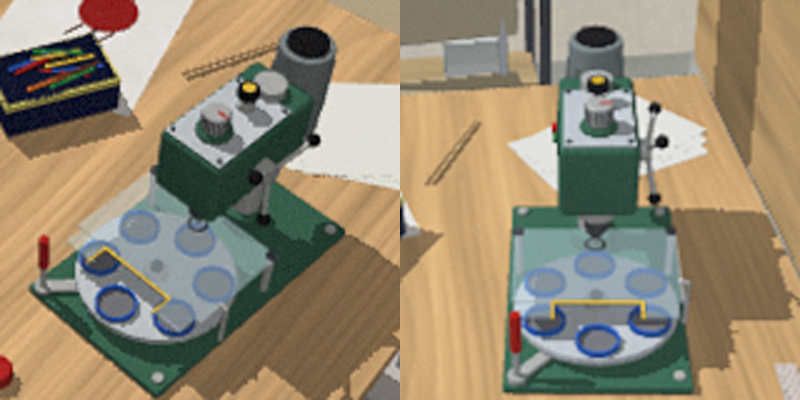

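jog_arm(
  claw=[0,0,0,0,0],
  xyz=[
    [-50,0,-30],
    [-100,0,-80],
    [-150,0,-120],
    [-200,0,-160],
    [-200,0,-200],
  ],
  roll=[-8,-16,-24,-32,-40],
  force=30,
)

```text
time: 0.6
position: [0.3262, -0.587, 0.4065]
tool_rot: [1.645, 0.851, -1.646]
ft_force: [0.7, -1.3, -0.8]
grip_width: 0.633
```

jog_arm(
  claw=[0,0,0],
  xyz=[
    [0,0,0],
    [0,0,0],
    [0,0,0],
  ],
  roll=[-8,-16,-18],
)

```text
time: 0.9
position: [0.3267, -0.5868, 0.4061]
tool_rot: [1.423, 1.053, -1.425]
ft_force: [0.2, -0.5, 0.3]
grip_width: 0.356
```

```bash
cat >> h.py <<'E'
def go(*pts):
    st=get_state();M=R.from_rotvec(st["tool_rot"]).as_matrix()
    print("t",round(st["time"],2),"pos",np.round(st["position"],4),"jawdeg",np.degrees(np.arctan2(M[1,1],M[0,1])).round(1),"F",np.round(st["ft_force"],1),"w",round(st["grip_width"]*87,1),"tilt",M[:,0].round(3))
    for p in pts: print("  to",p,totool(p,st).round(1))
E
python3 -c "
from h import *
go([.5,-.35,.42],[.641,.257,.40])"
```

```text
t 0.9 pos [ 0.3267 -0.5868  0.4061] jawdeg -17.0 F [ 0.2 -0.5  0.3] w 31.0 tilt [-0.    -0.001 -1.   ]
  to [0.5, -0.35, 0.42] [ -14.3   96.7 -277. ]
  to [0.641, 0.257, 0.4] [   4.7   54.5 -898.8]
```

jog_arm(
  claw=[0,0,0,0,0],
  xyz=[
    [0,3,-40],
    [0,6,-90],
    [0,9,-140],
    [0,12,-190],
    [0,14,-230],
  ],
  roll=[0,0,0,0,0],
)

```text
time: 1.4
position: [0.4082, -0.3675, 0.4056]
tool_rot: [1.421, 1.055, -1.423]
ft_force: [1.1, -0.5, 0.6]
grip_width: 0.013
```

jog_arm(
  claw=[0,0,0,0,0],
  xyz=[
    [0,3,-50],
    [0,6,-100],
    [0,9,-150],
    [0,12,-200],
    [0,14,-240],
  ],
  roll=[0,0,0,0,0],
)

```text
time: 1.9
position: [0.4914, -0.1389, 0.4052]
tool_rot: [1.42, 1.056, -1.422]
ft_force: [0.9, -1.0, -0.5]
grip_width: 0.005
```

jog_arm(
  claw=[0,0,0,0,0],
  xyz=[
    [0,3,-50],
    [0,6,-100],
    [0,9,-150],
    [0,12,-200],
    [0,12,-210],
  ],
  roll=[0,0,0,0,0],
)

```text
time: 2.4
position: [0.5632, 0.0657, 0.4044]
tool_rot: [1.416, 1.065, -1.414]
ft_force: [-0.2, 0.4, 0.5]
grip_width: 0.003
```

```bash
python3 -c "
from h import *
go([.641,.257,.40],[.634,.190,.4])
im,P,K,T=shot('wrist');save('w1.png',im);np.savez('/tmp/w1.npz',im=im,P=P,K=K,T=T)
print(T.round(3))"
```

```text
t 2.4 pos [0.5632 0.0657 0.4044] jawdeg -16.2 F [-0.2  0.4  0.5] w 0.3 tilt [-0.001  0.003 -1.   ]
  to [0.641, 0.257, 0.4] [   4.9   21.3 -205.4]
  to [0.634, 0.19, 0.4] [   4.7   33.3 -139.1]
[[ 0.96  -0.266 -0.084  0.587]
 [-0.279 -0.918 -0.28   0.143]
 [-0.002  0.292 -0.956  0.568]
 [ 0.     0.     0.     1.   ]]
```

View pics/w1.png

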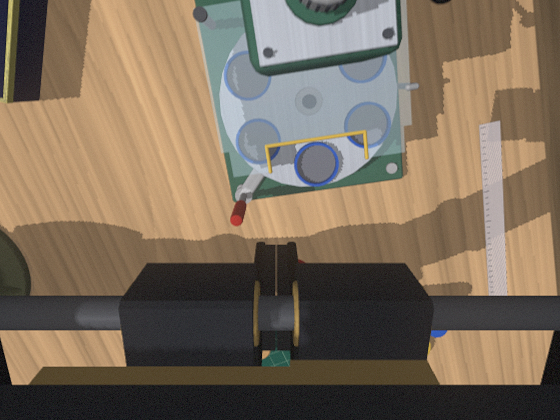

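The wrist view shows the open nest (blue ring) at (318,163), the yellow edge around it, the lever handle at (238,213), and the plate hub at (309,101).

```bash
cat >> h.py <<'E'
def ray(u,v,z,K,T):
    d=T[:3,:3]@(np.linalg.inv(K)@[u,v,1]); return T[:3,3]+d*(z-T[2,3])/d[2]
E
python3 - <<'E'
from h import *
f=np.load('/tmp/w1.npz');im,P,K,T=[f[k] for k in('im','P','K','T')]
hsv=cv2.cvtColor(im,cv2.COLOR_RGB2HSV)
m=(hsv[...,0]>100)&(hsv[...,0]<128)&(hsv[...,1]>110);m[:130]=0;m[200:]=0;m[:,:285]=0;m[:,352:]=0
ys,xs=np.nonzero(m);print(len(xs))
Q=np.array([ray(u,v,.059,K,T)[:2] for u,v in zip(xs,ys)])
h=cv2.convexHull(Q.astype(np.float32));c,r=cv2.minEnclosingCircle(h);print("ring",c,r,Q.min(0),Q.max(0),(Q.min(0)+Q.max(0))/2)
m2=((hsv[...,0]<6)|(hsv[...,0]>174))&(hsv[...,1]>150);m2[:180]=0;m2[235:]=0
q=P[m2];print("handle",m2.sum(),np.nanmedian(q,0),np.nanmax(q[:,2]));q=q[q[:,2]>.125];print(q.mean(0),q.min(0),q.max(0))
print("hub",ray(309,101,.055,K,T)[:2])
print("yellow corners",ray(266,147,.092,K,T)[:2],ray(366,132,.092,K,T)[:2])
print("depth z load nb",P[163,318],P[101,309])
E
```

```text
406
ring (0.6227865219116211, 0.032223012298345566) 0.04412619397044182 [ 0.57980012 -0.00359819] [0.6634534  0.05830667] [0.62162676 0.02735424]
handle 133 [0.49556109 0.00713284 0.13560371] 0.13871825141813227
[0.49592204 0.0059216  0.13535006] [ 0.48857775 -0.00130083  0.12722735] [0.50246209 0.01195914 0.13871825]
hub [0.62191284 0.1109854 ]
yellow corners [0.55295502 0.07404692] [0.67810846 0.05723205]
depth z load nb [0.61286889 0.02711029 0.05305389] [0.61931622 0.11334798 0.09298543]
```

jog_arm(
  claw=[0,0,0,0,0],
  xyz=[
    [0,5,-50],
    [0,10,-100],
    [0,15,-130],
    [0,15,-130],
    [0,15,-130],
  ],
  roll=[0,0,0,0,0],
)

```text
time: 2.95
position: [0.6141, 0.185, 0.4035]
tool_rot: [1.413, 1.065, -1.417]
ft_force: [0.3, -1.1, 1.1]
grip_width: 0.007
```

```bash
python3 -c "
from h import *
go([.641,.257,.34],[.634,.190,.4])
im,P,K,T=shot('wrist');save('w2.png',im);np.savez('/tmp/w2.npz',im=im,P=P,K=K,T=T)
"
```

```text
t 2.95 pos [0.6141 0.185  0.4035] jawdeg -16.2 F [ 0.3 -1.1  1.1] w 0.6 tilt [-0.003  0.001 -1.   ]
  to [0.641, 0.257, 0.34] [ 63.5   6.  -76.6]
  to [0.634, 0.19, 0.4] [  3.4  17.7 -10.3]
```

View pics/w2.png

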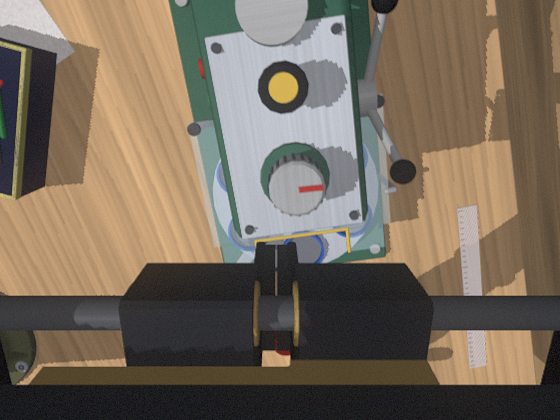

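The head is in view: the gear knob with its yellow dot is at (283,88), and the spindle knob with its red mark is at (297,187).

```bash
python3 -c "
from h import *
f=np.load('/tmp/w2.npz');P,K,T=[f[k] for k in('P','K','T')]
print(np.nanmedian(P[83:93,278:288].reshape(-1,3),0),np.nanmedian(P[182:186,286:296].reshape(-1,3),0))
a=ray(283,88,.325,K,T);b=ray(297,187,.325,K,T);print(a,b,np.linalg.norm(a-b),(b-a)[:2])
go([*a[:2],.336],[*b[:2],.34])
"
```

```text
[0.64052481 0.25939386 0.32695512] [0.62904806 0.20002578 0.32715591]
[0.64075878 0.25901002 0.325     ] [0.63245144 0.1959696  0.325     ] 0.06358541799857516 [-0.00830734 -0.06304041]
t 3.0 pos [0.6143 0.1838 0.404 ] jawdeg -16.3 F [-0.2 -1.   0.3] w 0.5 tilt [-0.002  0.001 -1.   ]
  to [np.float64(0.6407587814197139), np.float64(0.25901001535932144), 0.336] [ 68.    4.4 -79.6]
  to [np.float64(0.6324514445651573), np.float64(0.19596960342825573), 0.34] [ 64.   14.2 -16.8]
```

Pressing the gear knob now.

jog_arm(
  claw=[0,0,0,0,0],
  xyz=[
    [0,2,-45],
    [10,4,-80],
    [45,4,-80],
    [66,4,-80],
    [66,4,-80],
  ],
  roll=[0,0,0,0,0],
)

```text
time: 3.5
position: [0.6403, 0.2555, 0.3348]
tool_rot: [1.412, 1.059, -1.425]
ft_force: [0.8, 0.1, 0.5]
grip_width: 0.007
```

jog_arm(
  claw=[0,0,0,0,0],
  xyz=[
    [7,0,0],
    [12,0,0],
    [16,0,0],
    [16,0,0],
    [16,0,0],
  ],
  roll=[0,0,0,0,0],
)

```text
time: 4.0
position: [0.6413, 0.2533, 0.3224]
tool_rot: [1.416, 1.054, -1.424]
ft_force: [-1.5, -4.0, 8.8]
grip_width: 0.003
```

```bash
python3 -c "
from h import *
go([.6408,.259,.336])"
```

```text
t 4.0 pos [0.6413 0.2533 0.3224] jawdeg -16.7 F [-1.5 -4.   8.8] w 0.2 tilt [-0.002 -0.005 -1.   ]
  to [0.6408, 0.259, 0.336] [-13.7  -2.1  -5.3]
```

jog_arm(
  claw=[0,0,0,0],
  xyz=[
    [10,0,-4],
    [14,0,-4],
    [14,0,-4],
    [14,0,-4],
  ],
  roll=[0,0,0,0],
)

```text
time: 4.4
position: [0.6415, 0.2535, 0.3216]
tool_rot: [1.421, 1.042, -1.421]
ft_force: [-16.0, -13.3, 41.6]
grip_width: 0.01
```

```bash
python3 -c "
from h import *
go([.6408,.259,.336])"
```

```text
t 4.4 pos [0.6415 0.2535 0.3216] jawdeg -16.9 F [-16.  -13.3  41.6] w 0.8 tilt [ 0.006 -0.009 -1.   ]
  to [0.6408, 0.259, 0.336] [-14.5  -2.1  -4.9]
```

jog_arm(
  claw=[0,0,60,60,60],
  xyz=[
    [-20,0,0],
    [-45,0,0],
    [-45,4,30],
    [-45,8,58],
    [-45,8,58],
  ],
  roll=[0,0,0,0,0],
  force=25,
)

```text
time: 4.9
position: [0.6333, 0.1909, 0.3687]
tool_rot: [1.426, 1.034, -1.425]
ft_force: [0.4, -0.6, 1.3]
grip_width: 0.192
```

```bash
python3 -c "
from h import *
go([.6325,.196,.306])"
```

```text
t 4.9 pos [0.6333 0.1909 0.3687] jawdeg -17.4 F [ 0.4 -0.6  1.3] w 16.7 tilt [ 0.01  -0.012 -1.   ]
  to [0.6325, 0.196, 0.306] [62.6 -3.1 -5.1]
```

jog_arm(
  claw=[60,60,60,60,60],
  xyz=[
    [0,-3,-5],
    [0,-3,-5],
    [0,-3,-5],
    [0,-3,-5],
    [10,-3,-5],
  ],
  roll=[0,0,0,0,0],
)

```text
time: 5.4
position: [0.6323, 0.1977, 0.3594]
tool_rot: [1.427, 1.034, -1.422]
ft_force: [-1.1, -0.2, 0.0]
grip_width: 0.635
```

jog_arm(
  claw=[60,60,60,30,30],
  xyz=[
    [30,0,0],
    [52,0,0],
    [52,0,0],
    [52,0,0],
    [52,0,0],
  ],
  roll=[0,0,0,0,0],
)

```text
time: 5.9
position: [0.6334, 0.1977, 0.3088]
tool_rot: [1.428, 1.034, -1.42]
ft_force: [0.2, 1.1, 0.5]
grip_width: 0.583
```

jog_arm(
  claw=[20,20,20,20],
  xyz=[
    [0,0,0],
    [0,0,0],
    [0,0,0],
    [0,0,0],
  ],
  roll=[0,0,0,0],
)

```text
time: 6.3
position: [0.6323, 0.1987, 0.3102]
tool_rot: [1.428, 1.036, -1.419]
ft_force: [-4.6, 0.0, 6.1]
grip_width: 0.427
```

```bash
python3 -c "
from h import *
go([.6325,.196,.306])"
```

```text
t 6.3 pos [0.6323 0.1987 0.3102] jawdeg -17.2 F [-4.6  0.   6.1] w 37.2 tilt [ 0.013 -0.009 -1.   ]
  to [0.6325, 0.196, 0.306] [4.2 0.9 2.5]
```

Gripped at 37 mm, which matches the 38 mm knob. Next I turn it 10°, release, and press the gear knob again.

jog_arm(
  claw=[20,20,20,20],
  xyz=[
    [0,0,0],
    [0,0,0],
    [0,0,0],
    [0,0,0],
  ],
  roll=[6,11,11,11],
)

```text
time: 6.7
position: [0.6328, 0.1985, 0.3103]
tool_rot: [1.564, 0.919, -1.551]
ft_force: [-0.5, 0.0, 0.3]
grip_width: 0.428
```

jog_arm(
  claw=[60,60,60,60,60],
  xyz=[
    [0,0,0],
    [0,0,0],
    [0,0,0],
    [0,0,0],
    [-20,0,0],
  ],
  roll=[0,0,0,0,0],
)

```text
time: 7.2
position: [0.6317, 0.1977, 0.3276]
tool_rot: [1.559, 0.92, -1.555]
ft_force: [0.2, 0.8, -0.7]
grip_width: 0.677
```

jog_arm(
  claw=[0,0,0,0,0],
  xyz=[
    [-40,0,0],
    [-50,0,0],
    [-50,0,0],
    [-50,0,0],
    [-50,0,0],
  ],
  roll=[-5,-11,-11,-11,-11],
)

```text
time: 7.7
position: [0.6309, 0.1978, 0.376]
tool_rot: [1.423, 1.037, -1.425]
ft_force: [0.2, 0.0, -0.9]
grip_width: 0.317
```

```bash
python3 -c "
from h import *
go([.6405,.257,.336])"
```

```text
t 7.7 pos [0.6309 0.1978 0.376 ] jawdeg -17.2 F [ 0.2  0.  -0.9] w 27.6 tilt [ 0.007 -0.012 -1.   ]
  to [0.6405, 0.257, 0.336] [ 39.4  -8.8 -59.7]
```

jog_arm(
  claw=[0,0,0,0,0],
  xyz=[
    [0,-4,-40],
    [0,-8,-60],
    [20,-8,-60],
    [38,-8,-60],
    [38,-8,-60],
  ],
  roll=[0,0,0,0,0],
)

```text
time: 8.2
position: [0.6404, 0.256, 0.3332]
tool_rot: [1.417, 1.037, -1.432]
ft_force: [0.3, -1.1, 0.2]
grip_width: 0.005
```

jog_arm(
  claw=[0,0,0,0,0],
  xyz=[
    [10,0,0],
    [18,0,0],
    [24,0,0],
    [27,0,0],
    [27,0,0],
  ],
  roll=[0,0,0,0,0],
)

```text
time: 8.7
position: [0.6406, 0.2559, 0.3132]
tool_rot: [1.423, 1.034, -1.426]
ft_force: [-5.4, -3.9, 22.6]
grip_width: 0.007
```

```bash
python3 -c "
from h import *
go([.6325,.1975,.306])"
```

```text
t 8.7 pos [0.6406 0.2559 0.3132] jawdeg -17.3 F [-5.4 -3.9 22.6] w 0.6 tilt [ 0.008 -0.014 -1.   ]
  to [0.6325, 0.1975, 0.306] [ 8.   9.5 58.1]
```

Low gear is in: the knob is at 0.313 m, 12 mm down from 0.325, and firm at 22 N. I'll back off and go look at the wheels.

jog_arm(
  claw=[0,60,60,60,60],
  xyz=[
    [-25,0,0],
    [-50,0,0],
    [-60,2,50],
    [-60,5,100],
    [-60,9,150],
  ],
  roll=[0,0,0,0,0],
)

```text
time: 9.2
position: [0.6038, 0.1111, 0.375]
tool_rot: [1.423, 1.034, -1.425]
ft_force: [0.3, -1.2, 1.0]
grip_width: 0.285
```

jog_arm(
  claw=[75,75,75,75,75],
  xyz=[
    [0,3,50],
    [0,6,100],
    [0,10,150],
    [0,14,200],
    [0,18,250],
  ],
  roll=[0,0,0,0,0],
)

```text
time: 9.7
position: [0.5461, -0.1334, 0.378]
tool_rot: [1.423, 1.032, -1.425]
ft_force: [0.8, 0.3, -0.8]
grip_width: 0.741
```

jog_arm(
  claw=[75,75,75,75,75],
  xyz=[
    [0,3,50],
    [20,6,100],
    [40,10,150],
    [70,14,200],
    [70,19,260],
  ],
  roll=[0,0,0,0,0],
)

```text
time: 10.2
position: [0.4917, -0.3627, 0.3113]
tool_rot: [1.423, 1.036, -1.426]
ft_force: [1.5, 0.7, 0.7]
grip_width: 0.86
```

jog_arm(
  claw=[75,75,75,75],
  xyz=[
    [0,3,60],
    [0,3,60],
    [0,3,60],
    [0,3,60],
  ],
  roll=[0,0,0,0],
)

```text
time: 10.6
position: [0.4776, -0.4193, 0.312]
tool_rot: [1.423, 1.038, -1.424]
ft_force: [0.3, 1.3, 0.1]
grip_width: 0.86
```

```bash
cat >> h.py <<'E'
def wheels(*cams):
    for n in cams or ("scene","side"):
        im,P,K,T=shot(n);hsv=cv2.cvtColor(im,cv2.COLOR_RGB2HSV);z=P[...,2]
        m=(hsv[...,0]<25)&(hsv[...,1]>40)&(abs(z-.028)<.006)&(P[...,1]<-.19)&(P[...,1]>-.45)&(P[...,0]>.37)&(P[...,0]<.64)
        k,l,s,c=cv2.connectedComponentsWithStats(m.astype(np.uint8))
        for i in range(1,k):
            if s[i,4]>=40:
                q=P[l==i];a=np.nanpercentile(q,2,0);b=np.nanpercentile(q,98,0);print(n,s[i,4],c[i].round(),"med",np.nanmedian(q,0)[:2].round(4),"mid",((a+b)/2)[:2].round(4),"ext",(b-a)[:2].round(3))
        np.savez(f"/tmp/{n}.npz",im=im,P=P,K=K,T=T)
        if n=="wrist": save("wm.png",im)
E
python3 -c "
from h import *
wheels('wrist','scene','side');go()"
```

```text
wrist 488 [291.   7.] med [ 0.5428 -0.2754] mid [ 0.5443 -0.2746] ext [0.035 0.019]
wrist 1408 [193.  25.] med [ 0.4364 -0.2616] mid [ 0.4364 -0.262 ] ext [0.039 0.039]
wrist 1246 [317.  70.] med [ 0.5526 -0.3448] mid [ 0.5525 -0.3449] ext [0.039 0.038]
wrist 1111 [239. 116.] med [ 0.4535 -0.3669] mid [ 0.4533 -0.367 ] ext [0.039 0.038]
scene 99 [236. 263.] med [ 0.4397 -0.2642] mid [ 0.4393 -0.264 ] ext [0.039 0.039]
scene 97 [260. 281.] med [ 0.5511 -0.2674] mid [ 0.5503 -0.2659] ext [0.041 0.042]
scene 93 [219. 287.] med [ 0.4573 -0.3718] mid [ 0.4563 -0.3714] ext [0.037 0.04 ]
scene 104 [245. 299.] med [ 0.5549 -0.3474] mid [ 0.5566 -0.3487] ext [0.038 0.039]
side 144 [304. 300.] med [ 0.5474 -0.2623] mid [ 0.5483 -0.2632] ext [0.037 0.038]
side 151 [266. 303.] med [ 0.4364 -0.2615] mid [ 0.4367 -0.26  ] ext [0.04 0.04]
side 172 [310. 323.] med [ 0.5533 -0.3457] mid [ 0.5534 -0.3456] ext [0.038 0.041]
side 181 [275. 333.] med [ 0.4532 -0.3689] mid [ 0.4538 -0.3677] ext [0.04  0.039]
t 10.75 pos [ 0.4782 -0.4185  0.3126] jawdeg -17.1 F [0.3 0.3 0.5] w 74.8 tilt [ 0.008 -0.013 -1.   ]
```

View pics/wm.png

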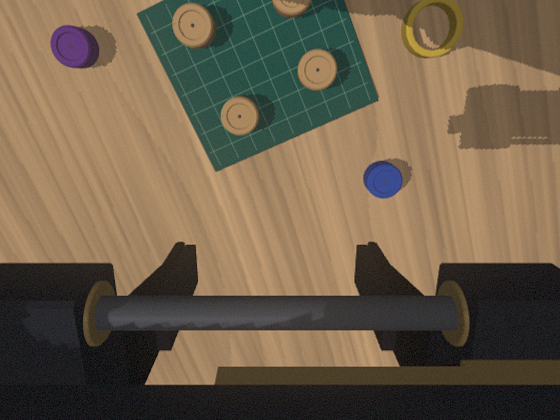

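All four beech wheels are on the mat at (193,25), (291,7), (317,70) and (239,116). The purple (75,47) and blue (383,180) discs are off it. Wrist and side positions agree to about 1 mm. I'll take the wheel at (239,116), position (0.4534,-0.3675), first.

```bash
python3 -c "
from h import *
go([.4534,-.3675,.08],[.4534,-.3675,.0145],[.5528,-.3453,.0145])"
```

```text
t 10.75 pos [ 0.4782 -0.4185  0.3126] jawdeg -17.1 F [0.3 0.3 0.5] w 74.8 tilt [ 0.008 -0.013 -1.   ]
  to [0.4534, -0.3675, 0.08] [231.8 -41.3 -43.8]
  to [0.4534, -0.3675, 0.0145] [297.3 -42.  -44.4]
  to [0.5528, -0.3453, 0.0145] [297.8  46.5 -94.8]
```

jog_arm(
  claw=[75,75,75,75,75],
  xyz=[
    [40,-20,-25],
    [90,-41,-44],
    [140,-41,-44],
    [190,-41,-44],
    [232,-41,-44],
  ],
  roll=[0,0,0,0,0],
)

```text
time: 11.25
position: [0.4545, -0.366, 0.0794]
tool_rot: [1.418, 1.036, -1.42]
ft_force: [-0.3, -1.8, -0.8]
grip_width: 0.862
```

```bash
python3 -c "
from h import *
go([.4534,-.3675,.0145])"
```

```text
t 11.25 pos [ 0.4545 -0.366   0.0794] jawdeg -16.9 F [-0.3 -1.8 -0.8] w 75.0 tilt [ 0.009 -0.015 -1.   ]
  to [0.4534, -0.3675, 0.0145] [64.9 -1.5  1.1]
```

jog_arm(
  claw=[75,75,75,40,40],
  xyz=[
    [40,-1,1],
    [65,-1,1],
    [65,-1,1],
    [65,-1,1],
    [65,-1,1],
  ],
  roll=[0,0,0,0,0],
  force=25,
)

```text
time: 11.75
position: [0.4558, -0.3682, 0.0169]
tool_rot: [1.417, 1.033, -1.418]
ft_force: [0.0, -1.2, 0.3]
grip_width: 0.755
```

jog_arm(
  claw=[30,30,30,30,30],
  xyz=[
    [0,0,0],
    [0,0,0],
    [0,0,0],
    [0,0,0],
    [0,0,0],
  ],
  roll=[0,0,0,0,0],
)

```text
time: 12.25
position: [0.4562, -0.3687, 0.018]
tool_rot: [1.417, 1.031, -1.418]
ft_force: [-1.2, 0.4, 6.0]
grip_width: 0.488
```

jog_arm(
  claw=[30,30,30,30,30],
  xyz=[
    [-50,0,0],
    [-100,0,0],
    [-150,0,0],
    [-160,0,0],
    [-160,0,0],
  ],
  roll=[0,0,0,0,0],
)

```text
time: 12.75
position: [0.4554, -0.3666, 0.1806]
tool_rot: [1.416, 1.026, -1.416]
ft_force: [-0.2, 0.1, -1.2]
grip_width: 0.497
```

```bash
python3 -c "
from h import *
go([.6115,.0265,.17])"
```

```text
t 12.75 pos [ 0.4554 -0.3666  0.1806] jawdeg -16.9 F [-0.2  0.1 -1.2] w 43.3 tilt [ 0.017 -0.022 -1.   ]
  to [0.6115, 0.0265, 0.17] [   4.3   35.1 -421.6]
```

jog_arm(
  claw=[30,30,30,30,30],
  xyz=[
    [0,4,-50],
    [0,8,-100],
    [0,12,-150],
    [0,16,-200],
    [0,20,-230],
  ],
  roll=[0,0,0,0,0],
)

```text
time: 13.25
position: [0.5409, -0.1472, 0.1747]
tool_rot: [1.414, 1.033, -1.414]
ft_force: [-0.7, -0.1, 0.5]
grip_width: 0.498
```

jog_arm(
  claw=[30,30,30,30,30],
  xyz=[
    [0,4,-50],
    [0,8,-100],
    [0,12,-150],
    [0,17,-190],
    [0,17,-190],
  ],
  roll=[0,0,0,0,0],
)

```text
time: 13.75
position: [0.6108, 0.0398, 0.1697]
tool_rot: [1.408, 1.047, -1.406]
ft_force: [-0.2, 0.6, 0.4]
grip_width: 0.493
```

```bash
python3 -c "
from h import *
go([.6115,.0265,.10],[.6115,.0265,.066])"
```

```text
t 13.75 pos [0.6108 0.0398 0.1697] jawdeg -15.9 F [-0.2  0.6  0.4] w 42.9 tilt [ 0.011 -0.013 -1.   ]
  to [0.6115, 0.0265, 0.1] [69.9  3.3 11.9]
  to [0.6115, 0.0265, 0.066] [103.9   2.9  11.6]
```

jog_arm(
  claw=[30,30,30,30,30],
  xyz=[
    [0,3,12],
    [30,3,12],
    [65,3,12],
    [75,3,12],
    [75,3,12],
  ],
  roll=[0,0,0,0,0],
)

```text
time: 14.25
position: [0.6091, 0.0241, 0.0922]
tool_rot: [1.406, 1.049, -1.412]
ft_force: [-0.2, -0.2, -0.1]
grip_width: 0.498
```

```bash
python3 -c "
from h import *
im,P,K,T=shot('side');save('s1.png',cv2.resize(im[150:290,220:400],(720,560),interpolation=cv2.INTER_CUBIC))
go([.6115,.0265,.066])"
```

```text
t 14.3 pos [0.6106 0.0249 0.0943] jawdeg -16.0 F [ 0.2 -0.2 -0.7] w 43.1 tilt [ 0.009 -0.013 -1.   ]
  to [0.6115, 0.0265, 0.066] [28.2  0.1 -2.1]
```

View pics/s1.png

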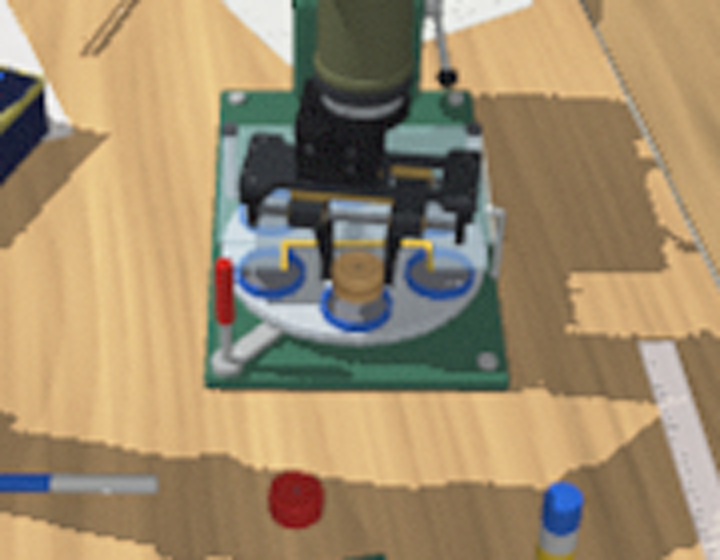

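The wheel hangs centred over the open nest. Lowering and releasing.

jog_arm(
  claw=[30,30,30,30,30],
  xyz=[
    [10,0,-2],
    [20,0,-2],
    [27,0,-2],
    [29,0,-2],
    [29,0,-2],
  ],
  roll=[0,0,0,0,0],
)

```text
time: 14.8
position: [0.6114, 0.0265, 0.0653]
tool_rot: [1.408, 1.047, -1.409]
ft_force: [-0.9, -0.8, -0.8]
grip_width: 0.498
```

```bash
cat >> h.py <<'E'
def nest():
    for n in ("side","scene"):
        im,P,K,T=shot(n);hsv=cv2.cvtColor(im,cv2.COLOR_RGB2HSV);z=P[...,2]
        m=(hsv[...,0]<25)&(hsv[...,1]>60)&(z>.06)&(z<.13)&(abs(P[...,0]-.61)<.05)&(abs(P[...,1]-.027)<.05)
        q=P[m];
        if len(q)<8: print(n,"few",len(q));continue
        t=np.nanpercentile(q[:,2],90);q=q[q[:,2]>t-.006];print(n,len(q),"med",np.nanmedian(q,0).round(4),"mid",((np.nanpercentile(q,2,0)+np.nanpercentile(q,98,0))/2).round(4))
E
python3 -c "
from h import *
nest()
go([.6115,.0265,.066])"
```

```text
side 85 med [0.6109 0.025  0.0763] mid [0.6108 0.0256 0.0773]
scene 10 med [0.5994 0.0328 0.0937] mid [0.6085 0.0361 0.1027]
t 14.9 pos [0.6116 0.0266 0.0653] jawdeg -16.0 F [-0.3 -0.2 -0.5] w 44.0 tilt [ 0.01  -0.013 -1.   ]
  to [0.6115, 0.0265, 0.066] [-0.7 -0.   0.1]
```

jog_arm(
  claw=[58,58,58,58,58],
  xyz=[
    [1,0,0],
    [1,0,0],
    [1,0,0],
    [-10,0,0],
    [-40,0,0],
  ],
  roll=[0,0,0,0,0],
)

```text
time: 15.4
position: [0.6091, 0.0267, 0.1037]
tool_rot: [1.405, 1.051, -1.413]
ft_force: [0.7, 0.5, 1.2]
grip_width: 0.662
```

jog_arm(
  claw=[45,45,45],
  xyz=[
    [-40,0,0],
    [-60,0,0],
    [-60,0,0],
  ],
  roll=[0,0,0],
)

```text
time: 15.7
position: [0.6113, 0.0282, 0.1685]
tool_rot: [1.409, 1.046, -1.406]
ft_force: [0.0, 0.2, 0.9]
grip_width: 0.535
```

```bash
python3 -c "
from h import *
nest()
A=np.array([.6217,.111]);th=np.radians(-7.8)
go([.496,.0055,.17],[.496,.0055,.107])
st=get_state()
for a in np.linspace(228,164,9): print(a,totool([*(A+.165*np.array([np.cos(np.radians(a)+th),np.sin(np.radians(a)+th)])),.107],st).round(0))
"
```

```text
side 27 med [0.6113 0.067  0.0944] mid [0.6095 0.0664 0.0944]
scene 31 med [0.6175 0.066  0.0907] mid [0.6103 0.0651 0.0902]
t 15.8 pos [0.6091 0.0274 0.1644] jawdeg -16.0 F [-0.1  0.5  1. ] w 45.5 tilt [ 0.005 -0.013 -1.   ]
  to [0.496, 0.0055, 0.17] [  -5.9 -102.6   52.3]
  to [0.496, 0.0055, 0.107] [  57.1 -103.1   51.6]
228.0 [  57. -103.   53.]
220.0 [  57. -121.   39.]
212.0 [  56. -137.   22.]
204.0 [  56. -151.    3.]
196.0 [  56. -162.  -17.]
188.0 [  56. -170.  -38.]
180.0 [  55. -175.  -61.]
172.0 [  55. -176.  -84.]
164.0 [  55. -175. -107.]
```

jog_arm(
  claw=[45,45,45,45,45],
  xyz=[
    [-6,-45,25],
    [-6,-90,48],
    [-6,-103,52],
    [-6,-103,52],
    [-6,-103,52],
  ],
  roll=[0,0,0,0,0],
  force=30,
)

```text
time: 16.3
position: [0.4958, 0.0055, 0.1698]
tool_rot: [1.406, 1.049, -1.412]
ft_force: [-0.1, -0.0, 0.2]
grip_width: 0.516
```

```bash
sed -i 's/(z<.13)/(z<.085)/;s/(z>.06)&/(z>.066)\&/' h.py; python3 -c "
from h import *
nest()
go([.496,.0055,.107])
"
```

```text
side 87 med [0.6117 0.0258 0.0762] mid [0.6112 0.0239 0.0768]
scene 57 med [0.616  0.0237 0.0735] mid [0.6154 0.0328 0.0776]
t 16.4 pos [0.4965 0.0062 0.17  ] jawdeg -16.0 F [0.5 0.1 0.4] w 44.9 tilt [ 0.006 -0.012 -1.   ]
  to [0.496, 0.0055, 0.107] [63.  -0.8  0.2]
```

The wheel is seated flat, with its top at about 0.076 m. Next I descend onto the handle and grip it.

jog_arm(
  claw=[45,45,45,20,10],
  xyz=[
    [35,-1,0],
    [62,-1,0],
    [62,-1,0],
    [62,-1,0],
    [62,-1,0],
  ],
  roll=[0,0,0,0,0],
)

```text
time: 16.9
position: [0.4974, 0.0062, 0.1094]
tool_rot: [1.408, 1.05, -1.409]
ft_force: [-0.1, -0.4, -0.5]
grip_width: 0.411
```

jog_arm(
  claw=[8,8,8,8,8],
  xyz=[
    [0,0,0],
    [0,0,0],
    [0,0,0],
    [0,0,0],
    [0,0,0],
  ],
  roll=[0,0,0,0,0],
)

```text
time: 17.4
position: [0.4958, 0.0067, 0.11]
tool_rot: [1.406, 1.052, -1.412]
ft_force: [-6.8, 1.3, 7.6]
grip_width: 0.174
```

```bash
cat >> h.py <<'E'
A=np.array([.6217,.111]);th=np.radians(-7.8)
def H(a): a=np.radians(a)+th; return [*(A+.165*np.array([np.cos(a),np.sin(a)])),.107]
def lever():
    go();st=get_state();p=st["position"][:2]-A
    print("ang",(np.degrees(np.arctan2(p[1],p[0])-th)%360).round(1),"r",np.hypot(*p).round(4))
    for a in np.arange(228,157,-8): print(a,totool(H(a),st).round(0))
E
python3 -c "
from h import *
lever()
"
```

```text
t 17.4 pos [0.4958 0.0067 0.11  ] jawdeg -16.0 F [-6.8  1.3  7.6] w 15.2 tilt [ 0.004 -0.012 -1.   ]
ang 227.4 r 0.1635
228 [3. 0. 2.]
220 [  3. -18. -12.]
212 [  2. -34. -28.]
204 [  2. -47. -47.]
196 [  2. -58. -67.]
188 [  2. -66. -89.]
180 [   1.  -71. -111.]
172 [   1.  -73. -134.]
164 [   1.  -71. -157.]
```

jog_arm(
  claw=[8,8,8,8,8],
  xyz=[
    [0,-12,-7],
    [0,-25,-19],
    [0,-37,-33],
    [0,-47,-47],
    [0,-56,-63],
  ],
  roll=[0,0,0,0,0],
)

```text
time: 17.9
position: [0.4598, 0.0802, 0.1098]
tool_rot: [1.406, 1.045, -1.414]
ft_force: [1.9, -7.2, 2.5]
grip_width: 0.172
```

```bash
python3 -c "
from h import *
lever()
"
```

```text
t 17.9 pos [0.4598 0.0802 0.1098] jawdeg -16.1 F [ 1.9 -7.2  2.5] w 15.0 tilt [ 0.007 -0.016 -1.   ]
ang 198.6 r 0.1648
228 [ 4. 55. 63.]
220 [ 4. 37. 49.]
212 [ 4. 21. 32.]
204 [ 3.  8. 14.]
196 [ 3. -3. -7.]
188 [  2. -11. -28.]
180 [  2. -16. -51.]
172 [  2. -18. -74.]
164 [  1. -17. -97.]
```

jog_arm(
  claw=[8,8,8,8,8],
  xyz=[
    [0,-7,-16],
    [0,-12,-33],
    [0,-15,-49],
    [0,-17,-64],
    [0,-18,-76],
  ],
  roll=[0,0,0,0,0],
)

```text
time: 18.4
position: [0.4617, 0.1573, 0.1096]
tool_rot: [1.401, 1.042, -1.419]
ft_force: [-7.3, -5.2, 13.8]
grip_width: 0.173
```

jog_arm(
  claw=[8,8,8,8,8],
  xyz=[
    [0,0,-9],
    [0,1,-17],
    [0,2,-24],
    [0,3,-29],
    [0,4,-32],
  ],
  roll=[0,0,0,0,0],
)

```text
time: 18.9
position: [0.4716, 0.1865, 0.1096]
tool_rot: [1.395, 1.043, -1.425]
ft_force: [-10.7, -4.7, 12.6]
grip_width: 0.174
```

```bash
python3 -c "
from h import *
lever()
"
```

```text
t 18.9 pos [0.4716 0.1865 0.1096] jawdeg -16.2 F [-10.7  -4.7  12.6] w 15.1 tilt [-0.003 -0.025 -1.   ]
ang 161.1 r 0.168
228 [  7.  74. 168.]
220 [  7.  56. 154.]
212 [  6.  40. 137.]
204 [  6.  26. 119.]
196 [ 5. 15. 99.]
188 [ 4.  7. 77.]
180 [ 4.  2. 55.]
172 [ 3.  0. 32.]
164 [3. 2. 9.]
```

jog_arm(
  claw=[8,8,8],
  xyz=[
    [0,0,-5],
    [0,0,-8],
    [0,0,-8],
  ],
  roll=[0,0,0],
)

```text
time: 19.2
position: [0.472, 0.1878, 0.1094]
tool_rot: [1.386, 1.034, -1.436]
ft_force: [-7.0, -14.0, 11.5]
grip_width: 0.174
```

```bash
python3 -c "
from h import *
go(); 
im,P,K,T=shot('side');a=cv2.resize(im[150:270,220:380],(400,300),interpolation=cv2.INTER_CUBIC)
im,P,K,T=shot('scene');b=cv2.resize(im[150:270,260:420],(400,300),interpolation=cv2.INTER_CUBIC)
save('s2.png',np.hstack([a,b]));nest()
"
```

```text
t 19.2 pos [0.472  0.1878 0.1094] jawdeg -16.4 F [ -7.  -14.   11.5] w 15.1 tilt [-0.008 -0.037 -0.999]
side few 3
scene 5 med [0.5832 0.0729 0.0825] mid [0.6026 0.0679 0.0807]
```

View pics/s2.png

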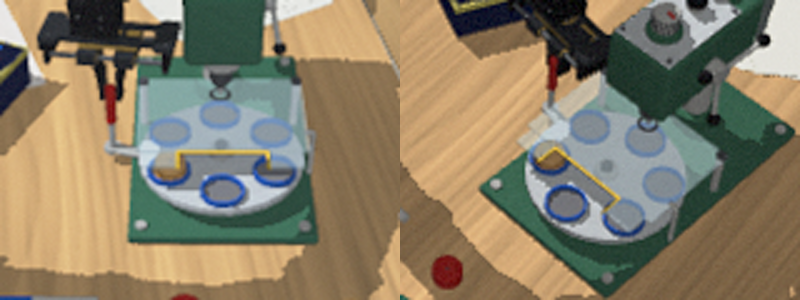

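The stop is reached: 14 N with no further travel. The first wheel stands at station 1 and an empty nest is at the loading place. Releasing the lever.

jog_arm(
  claw=[45,45,45,45,45],
  xyz=[
    [0,0,4],
    [0,0,4],
    [0,0,4],
    [0,0,4],
    [0,0,4],
  ],
  roll=[0,0,0,0,0],
)

```text
time: 19.9
position: [0.4709, 0.1847, 0.1097]
tool_rot: [1.386, 1.035, -1.435]
ft_force: [0.4, -0.9, -0.0]
grip_width: 0.49
```

jog_arm(
  claw=[75,75,75,75,75],
  xyz=[
    [-40,0,0],
    [-80,0,20],
    [-80,15,70],
    [-80,30,120],
    [-80,40,170],
  ],
  roll=[0,0,0,0,0],
)

```text
time: 20.4
position: [0.4629, 0.0173, 0.1965]
tool_rot: [1.386, 1.034, -1.432]
ft_force: [1.1, -0.7, 0.8]
grip_width: 0.838
```

```bash
cat >> h.py <<'E'
def handle():
    for n in("side","scene"):
        im,P,K,T=shot(n);hsv=cv2.cvtColor(im,cv2.COLOR_RGB2HSV);z=P[...,2]
        m=((hsv[...,0]<5)|(hsv[...,0]>174))&(hsv[...,1]>170)&(z>.07)&(z<.15)&(P[...,1]>-.06)&(P[...,1]<.25)&(P[...,0]>.4)&(P[...,0]<.54)
        print(n,"handle",m.sum(),np.nanmedian(P[m],0).round(3))
E
python3 -c "
from h import *
handle();wheels('side','scene')
go([.5533,-.3453,.10],[.5533,-.3453,.0145])
"
```

```text
side handle 58 [0.494 0.    0.107]
scene handle 37 [ 0.499 -0.002  0.112]
side 147 [304. 300.] med [ 0.5483 -0.2633] mid [ 0.5482 -0.262 ] ext [0.037 0.039]
side 152 [266. 303.] med [ 0.4364 -0.262 ] mid [ 0.4366 -0.2623] ext [0.04 0.04]
side 168 [310. 323.] med [ 0.5532 -0.346 ] mid [ 0.5533 -0.3448] ext [0.038 0.04 ]
scene 91 [236. 263.] med [ 0.4365 -0.264 ] mid [ 0.4381 -0.2646] ext [0.04 0.04]
scene 100 [260. 281.] med [ 0.5501 -0.2655] mid [ 0.5492 -0.2661] ext [0.038 0.041]
scene 108 [245. 299.] med [ 0.5555 -0.3464] mid [ 0.5569 -0.3478] ext [0.038 0.039]
t 20.6 pos [0.4626 0.0179 0.1958] jawdeg -16.5 F [-0.2  1.7 -0.2] w 74.6 tilt [-0.007 -0.035 -0.999]
  to [0.5533, -0.3453, 0.1] [107.9 189.9 318.8]
  to [0.5533, -0.3453, 0.0145] [193.3 189.7 315.7]
```

jog_arm(
  claw=[75,75,75,75,75],
  xyz=[
    [0,24,40],
    [0,49,83],
    [10,74,125],
    [20,99,168],
    [40,122,205],
  ],
  roll=[0,0,0,0,0],
)

```text
time: 21.1
position: [0.5235, -0.215, 0.1644]
tool_rot: [1.389, 1.032, -1.432]
ft_force: [1.4, 0.2, 1.7]
grip_width: 0.861
```

jog_arm(
  claw=[75,75,75,75,75],
  xyz=[
    [20,24,40],
    [40,49,83],
    [60,68,112],
    [60,68,112],
    [60,68,112],
  ],
  roll=[0,0,0,0,0],
)

```text
time: 21.6
position: [0.5578, -0.3418, 0.1072]
tool_rot: [1.39, 1.036, -1.431]
ft_force: [0.1, 0.6, -0.4]
grip_width: 0.86
```

```bash
python3 -c "
from h import *
go([.5533,-.3453,.0145])
"
```

```text
t 21.6 pos [ 0.5578 -0.3418  0.1072] jawdeg -16.3 F [ 0.1  0.6 -0.4] w 74.8 tilt [-0.005 -0.032 -0.999]
  to [0.5533, -0.3453, 0.0145] [92.8 -3.8  1.6]
```

jog_arm(
  claw=[56,56,56,56,56],
  xyz=[
    [45,-4,1],
    [85,-4,1],
    [94,-4,1],
    [94,-4,1],
    [94,-4,1],
  ],
  roll=[0,0,0,0,0],
  force=25,
)

```text
time: 22.1
position: [0.5556, -0.3439, 0.0159]
tool_rot: [1.39, 1.034, -1.427]
ft_force: [0.8, -0.2, 0.4]
grip_width: 0.653
```

jog_arm(
  claw=[30,30,30,30,30],
  xyz=[
    [0,0,0],
    [0,0,0],
    [0,0,0],
    [0,0,0],
    [-40,0,0],
  ],
  roll=[0,0,0,0,0],
)

```text
time: 22.6
position: [0.5519, -0.3413, 0.0517]
tool_rot: [1.389, 1.043, -1.432]
ft_force: [-0.2, 0.0, 0.1]
grip_width: 0.499
```

jog_arm(
  claw=[30,30,30,30],
  xyz=[
    [-50,0,0],
    [-100,0,0],
    [-125,0,0],
    [-125,0,0],
  ],
  roll=[0,0,0,0],
)

```text
time: 23.0
position: [0.5559, -0.3386, 0.1826]
tool_rot: [1.39, 1.034, -1.427]
ft_force: [0.7, -0.3, 0.0]
grip_width: 0.493
```

```bash
python3 -c "
from h import *
go([.6115,.0265,.17])
"
```

```text
t 23.0 pos [ 0.5559 -0.3386  0.1826] jawdeg -16.2 F [ 0.7 -0.3  0. ] w 42.9 tilt [-0.001 -0.034 -0.999]
  to [0.6115, 0.0265, 0.17] [ 2.000e-01 -4.870e+01 -3.664e+02]
```

jog_arm(
  claw=[30,30,30,30,30],
  xyz=[
    [0,-6,-50],
    [0,-12,-100],
    [0,-18,-150],
    [0,-24,-185],
    [0,-24,-185],
  ],
  roll=[0,0,0,0,0],
)

```text
time: 23.5
position: [0.5849, -0.1458, 0.1757]
tool_rot: [1.385, 1.043, -1.419]
ft_force: [0.5, 0.5, -0.9]
grip_width: 0.492
```

jog_arm(
  claw=[30,30,30,30,30],
  xyz=[
    [0,-6,-50],
    [0,-12,-100],
    [0,-18,-150],
    [0,-24,-180],
    [0,-24,-180],
  ],
  roll=[0,0,0,0,0],
)

```text
time: 24.0
position: [0.6092, 0.0422, 0.1696]
tool_rot: [1.38, 1.054, -1.41]
ft_force: [0.3, 0.7, 0.2]
grip_width: 0.498
```

```bash
python3 -c "
from h import *
go([.6115,.0265,.095])
"
```

```text
t 24.0 pos [0.6092 0.0422 0.1696] jawdeg -15.0 F [0.3 0.7 0.2] w 43.3 tilt [-0.002 -0.025 -1.   ]
  to [0.6115, 0.0265, 0.095] [75.   5.9 12.7]
```

jog_arm(
  claw=[30,30,30,30,30],
  xyz=[
    [0,6,13],
    [30,6,13],
    [65,6,13],
    [76,6,13],
    [76,6,13],
  ],
  roll=[1,2,2,2,2],
)

```text
time: 24.5
position: [0.61, 0.0233, 0.0917]
tool_rot: [1.404, 1.034, -1.441]
ft_force: [-0.4, 0.1, 0.4]
grip_width: 0.496
```

```bash
python3 -c "
from h import *
go([.6115,.0265,.0645])
"
```

```text
t 24.5 pos [0.61   0.0233 0.0917] jawdeg -17.2 F [-0.4  0.1  0.4] w 43.1 tilt [-0.007 -0.026 -1.   ]
  to [0.6115, 0.0265, 0.0645] [27.1  0.5 -4.2]
```

jog_arm(
  claw=[30,30,30,30,30],
  xyz=[
    [10,0,-4],
    [18,0,-4],
    [25,0,-4],
    [27,0,-4],
    [27,0,-4],
  ],
  roll=[0,0,0,0,0],
)

```text
time: 25.0
position: [0.6113, 0.0265, 0.0654]
tool_rot: [1.404, 1.033, -1.441]
ft_force: [-2.2, 0.7, 2.6]
grip_width: 0.493
```

```bash
python3 -c "
from h import *
nest();go([.6115,.0265,.0645])
"
```

```text
side 81 med [0.6097 0.0223 0.0763] mid [0.6044 0.0291 0.0772]
scene 32 med [0.6139 0.0096 0.0741] mid [0.6162 0.0228 0.0782]
t 25.1 pos [0.6112 0.0265 0.0653] jawdeg -17.2 F [-1.9  0.3  4. ] w 42.9 tilt [-0.006 -0.026 -1.   ]
  to [0.6115, 0.0265, 0.0645] [ 0.8  0.2 -0.1]
```

jog_arm(
  claw=[58,58,58,58,58],
  xyz=[
    [0,0,0],
    [0,0,0],
    [0,0,0],
    [-10,0,0],
    [-45,0,0],
  ],
  roll=[0,0,0,0,0],
)

```text
time: 25.6
position: [0.6088, 0.027, 0.1076]
tool_rot: [1.4, 1.038, -1.447]
ft_force: [0.1, -0.5, -0.7]
grip_width: 0.666
```

jog_arm(
  claw=[42,42,42,42,42],
  xyz=[
    [-45,0,0],
    [-65,-20,10],
    [-65,-65,32],
    [-65,-103,52],
    [-65,-103,52],
  ],
  roll=[0,0,0,0,0],
  force=30,
)

```text
time: 26.1
position: [0.4907, 0.0082, 0.1745]
tool_rot: [1.395, 1.035, -1.452]
ft_force: [0.0, -0.5, -0.2]
grip_width: 0.488
```

```bash
python3 -c "
from h import *
nest();go([.496,.0055,.107])
"
```

```text
side 84 med [0.6109 0.0246 0.0752] mid [0.5944 0.0344 0.076 ]
scene 81 med [0.6118 0.0221 0.0728] mid [0.5979 0.0365 0.0759]
t 26.2 pos [0.4959 0.009  0.1757] jawdeg -17.2 F [ 0.6 -0.1  0.7] w 42.5 tilt [-0.011 -0.028 -1.   ]
  to [0.496, 0.0055, 0.107] [68.7  1.3  1.2]
```

jog_arm(
  claw=[42,42,26,26,26],
  xyz=[
    [35,1,1],
    [66,1,1],
    [68,1,1],
    [68,1,1],
    [68,1,1],
  ],
  roll=[0,0,0,0,0],
)

```text
time: 26.7
position: [0.4975, 0.0064, 0.1093]
tool_rot: [1.402, 1.034, -1.444]
ft_force: [0.5, 0.9, 0.1]
grip_width: 0.327
```

jog_arm(
  claw=[8,8,8,8,8],
  xyz=[
    [0,0,0],
    [0,0,0],
    [0,0,0],
    [0,0,8],
    [0,0,10],
  ],
  roll=[0,0,0,0,0],
)

```text
time: 27.2
position: [0.4966, 0.0064, 0.1104]
tool_rot: [1.412, 1.044, -1.431]
ft_force: [5.3, 21.1, -7.3]
grip_width: 0.174
```

```bash
python3 -c "
from h import *
lever()
"
```

```text
t 27.2 pos [0.4966 0.0064 0.1104] jawdeg -17.0 F [ 5.3 21.1 -7.3] w 15.2 tilt [-0.003 -0.015 -1.   ]
ang 227.7 r 0.1631
228 [ 3. -0.  2.]
220 [  3. -19. -12.]
212 [  3. -35. -28.]
204 [  3. -49. -46.]
196 [  2. -60. -66.]
188 [  2. -69. -88.]
180 [   2.  -74. -110.]
172 [   1.  -76. -133.]
164 [   1.  -75. -156.]
```

jog_arm(
  claw=[8,8,8,8,8],
  xyz=[
    [0,-12,-7],
    [0,-26,-19],
    [0,-38,-33],
    [0,-49,-47],
    [0,-58,-63],
  ],
  roll=[0,0,0,0,0],
)

```text
time: 27.7
position: [0.4597, 0.0806, 0.1101]
tool_rot: [1.411, 1.036, -1.434]
ft_force: [1.4, -5.2, 0.7]
grip_width: 0.177
```

jog_arm(
  claw=[8,8,8,8,8],
  xyz=[
    [0,-7,-16],
    [0,-13,-33],
    [0,-17,-49],
    [0,-19,-64],
    [0,-20,-76],
  ],
  roll=[0,0,0,0,0],
)

```text
time: 28.2
position: [0.4619, 0.1577, 0.1099]
tool_rot: [1.407, 1.033, -1.439]
ft_force: [-6.5, -5.4, 11.8]
grip_width: 0.171
```

jog_arm(
  claw=[8,8,8,8,8],
  xyz=[
    [0,0,-9],
    [0,1,-18],
    [0,2,-26],
    [0,3,-34],
    [0,4,-38],
  ],
  roll=[0,0,0,0,0],
)

```text
time: 28.7
position: [0.4725, 0.1884, 0.1096]
tool_rot: [1.394, 1.029, -1.453]
ft_force: [-18.1, -15.1, 22.0]
grip_width: 0.173
```

```bash
python3 -c "
from h import *
lever()
"
```

```text
t 28.7 pos [0.4725 0.1884 0.1096] jawdeg -17.3 F [-18.1 -15.1  22. ] w 15.0 tilt [-0.015 -0.037 -0.999]
ang 160.4 r 0.1681
228 [  9.  77. 168.]
220 [  9.  58. 155.]
212 [  8.  42. 139.]
204 [  7.  28. 120.]
196 [  6.  17. 100.]
188 [ 6.  8. 79.]
180 [ 5.  3. 57.]
172 [ 4.  1. 34.]
164 [ 3.  2. 11.]
```

The lever is at its stop again, with the same pose as before and 15 N. Releasing, then next is the wheel at (0.548,-0.263).

jog_arm(
  claw=[45,45,45,45,45],
  xyz=[
    [0,0,4],
    [0,0,4],
    [0,0,4],
    [0,0,4],
    [0,0,4],
  ],
  roll=[0,0,0,0,0],
)

```text
time: 29.2
position: [0.4715, 0.1849, 0.1099]
tool_rot: [1.394, 1.029, -1.452]
ft_force: [-0.3, 0.9, -0.3]
grip_width: 0.489
```

jog_arm(
  claw=[75,75,75,75,75],
  xyz=[
    [-40,0,0],
    [-80,0,20],
    [-80,25,65],
    [-80,50,110],
    [-80,70,150],
  ],
  roll=[0,0,0,0,0],
)

```text
time: 29.7
position: [0.4956, 0.0221, 0.1963]
tool_rot: [1.394, 1.027, -1.45]
ft_force: [1.3, 0.1, 0.2]
grip_width: 0.832
```

```bash
python3 -c "
from h import *
handle();wheels('side','scene')
go([.548,-.2628,.10])
"
```

```text
side handle 60 [ 0.494 -0.     0.109]
scene handle 38 [ 0.501 -0.002  0.116]
side 146 [304. 300.] med [ 0.5485 -0.2627] mid [ 0.548  -0.2627] ext [0.038 0.039]
side 154 [266. 303.] med [ 0.4361 -0.2627] mid [ 0.4367 -0.2617] ext [0.04  0.041]
scene 85 [236. 263.] med [ 0.4385 -0.2645] mid [ 0.4384 -0.2646] ext [0.037 0.038]
scene 98 [260. 281.] med [ 0.5504 -0.2668] mid [ 0.5511 -0.2665] ext [0.04  0.038]
t 29.9 pos [0.495  0.023  0.1954] jawdeg -17.5 F [-0.1  0.4  1. ] w 74.6 tilt [-0.014 -0.035 -0.999]
  to [0.548, -0.2628, 0.1] [104.7 136.6 252.9]
```

jog_arm(
  claw=[75,75,75,75,75],
  xyz=[
    [0,24,44],
    [10,48,88],
    [20,72,132],
    [40,96,175],
    [55,108,200],
  ],
  roll=[0,0,0,0,0],
)

```text
time: 30.4
position: [0.5384, -0.2034, 0.1474]
tool_rot: [1.397, 1.027, -1.453]
ft_force: [-0.2, -0.4, -0.1]
grip_width: 0.861
```

jog_arm(
  claw=[75,60,60,60,60],
  xyz=[
    [25,20,35],
    [50,29,55],
    [50,29,55],
    [50,29,55],
    [50,29,55],
  ],
  roll=[0,0,0,0,0],
)

```text
time: 30.9
position: [0.5506, -0.2634, 0.1006]
tool_rot: [1.396, 1.028, -1.448]
ft_force: [0.6, 1.0, 0.4]
grip_width: 0.699
```

```bash
python3 -c "
from h import *
go([.548,-.2628,.0145])
"
```

```text
t 30.9 pos [ 0.5506 -0.2634  0.1006] jawdeg -17.2 F [0.6 1.  0.4] w 60.8 tilt [-0.011 -0.035 -0.999]
  to [0.548, -0.2628, 0.0145] [86.  -2.6 -3. ]
```

jog_arm(
  claw=[58,58,58,58,58],
  xyz=[
    [45,-3,-3],
    [80,-3,-3],
    [87,-3,-3],
    [87,-3,-3],
    [87,-3,-3],
  ],
  roll=[0,0,0,0,0],
  force=25,
)

```text
time: 31.4
position: [0.5496, -0.2625, 0.0159]
tool_rot: [1.396, 1.026, -1.445]
ft_force: [-0.0, 0.1, 1.6]
grip_width: 0.669
```

jog_arm(
  claw=[30,30,30,30,30],
  xyz=[
    [0,0,0],
    [0,0,0],
    [0,0,0],
    [0,0,0],
    [-40,0,0],
  ],
  roll=[0,0,0,0,0],
)

```text
time: 31.9
position: [0.5458, -0.26, 0.0516]
tool_rot: [1.395, 1.035, -1.451]
ft_force: [1.1, -1.0, -0.2]
grip_width: 0.495
```

jog_arm(
  claw=[30,30,30,30],
  xyz=[
    [-50,0,0],
    [-100,0,0],
    [-125,0,0],
    [-125,0,0],
  ],
  roll=[0,0,0,0],
)

```text
time: 32.3
position: [0.5506, -0.2567, 0.1817]
tool_rot: [1.396, 1.026, -1.446]
ft_force: [0.1, -0.2, -1.1]
grip_width: 0.497
```

```bash
python3 -c "
from h import *
go([.6115,.0265,.17])
"
```

```text
t 32.3 pos [ 0.5506 -0.2567  0.1817] jawdeg -17.2 F [ 0.1 -0.2 -1.1] w 43.2 tilt [-0.008 -0.036 -0.999]
  to [0.6115, 0.0265, 0.17] [   1.   -25.6 -288.8]
```

jog_arm(
  claw=[30,30,30,30,30],
  xyz=[
    [0,-4,-50],
    [0,-8,-100],
    [0,-12,-145],
    [0,-12,-145],
    [0,-12,-145],
  ],
  roll=[0,0,0,0,0],
)

```text
time: 32.8
position: [0.5816, -0.1131, 0.1752]
tool_rot: [1.393, 1.03, -1.445]
ft_force: [-0.5, -0.4, -0.2]
grip_width: 0.497
```

jog_arm(
  claw=[30,30,30,30,30],
  xyz=[
    [0,-4,-50],
    [0,-8,-100],
    [0,-12,-140],
    [0,-12,-140],
    [0,-12,-140],
  ],
  roll=[0,0,0,0,0],
)

```text
time: 33.3
position: [0.6107, 0.0234, 0.169]
tool_rot: [1.391, 1.03, -1.446]
ft_force: [-0.7, -0.7, -0.5]
grip_width: 0.496
```

```bash
python3 -c "
from h import *
go([.6115,.0265,.095])
"
```

```text
t 33.3 pos [0.6107 0.0234 0.169 ] jawdeg -17.0 F [-0.7 -0.7 -0.5] w 43.1 tilt [-0.011 -0.037 -0.999]
  to [0.6115, 0.0265, 0.095] [73.8 -0.1 -6.1]
```

jog_arm(
  claw=[30,30,30,30,30],
  xyz=[
    [20,0,-6],
    [50,0,-6],
    [74,0,-6],
    [74,0,-6],
    [74,0,-6],
  ],
  roll=[0,0,0,0,0],
)

```text
time: 33.8
position: [0.6115, 0.0238, 0.0947]
tool_rot: [1.392, 1.028, -1.45]
ft_force: [0.6, -0.8, 0.4]
grip_width: 0.493
```

```bash
python3 -c "
from h import *
go([.6115,.0265,.0645])
"
```

```text
t 33.8 pos [0.6115 0.0238 0.0947] jawdeg -17.2 F [ 0.6 -0.8  0.4] w 42.9 tilt [-0.013 -0.037 -0.999]
  to [0.6115, 0.0265, 0.0645] [30.  -0.8 -3.8]
```

jog_arm(
  claw=[30,30,30,30,30],
  xyz=[
    [8,-1,-4],
    [18,-1,-4],
    [28,-1,-4],
    [30,-1,-4],
    [30,-1,-4],
  ],
  roll=[0,0,0,0,0],
)

```text
time: 34.3
position: [0.6112, 0.0266, 0.0646]
tool_rot: [1.392, 1.028, -1.45]
ft_force: [-1.4, -0.9, 3.4]
grip_width: 0.497
```

```bash
python3 -c "
from h import *
nest();go([.6115,.0265,.0645])
"
```

```text
side 90 med [0.6112 0.026  0.0757] mid [0.6102 0.0263 0.0766]
scene 33 med [0.6077 0.0131 0.0733] mid [0.6108 0.0159 0.074 ]
t 34.4 pos [0.6112 0.0266 0.0646] jawdeg -17.2 F [-1.6 -0.4  3.1] w 43.2 tilt [-0.013 -0.038 -0.999]
  to [0.6115, 0.0265, 0.0645] [0.1 0.3 0.1]
```

jog_arm(
  claw=[58,58,58,58,58],
  xyz=[
    [0,0,0],
    [0,0,0],
    [0,0,0],
    [-10,0,0],
    [-45,0,0],
  ],
  roll=[0,0,0,0,0],
)

```text
time: 34.9
position: [0.6091, 0.0277, 0.1069]
tool_rot: [1.388, 1.033, -1.456]
ft_force: [0.9, -0.8, -0.4]
grip_width: 0.665
```

jog_arm(
  claw=[42,42,42,42,42],
  xyz=[
    [-45,0,0],
    [-65,-20,10],
    [-65,-65,32],
    [-65,-102,54],
    [-65,-102,54],
  ],
  roll=[0,0,0,0,0],
  force=30,
)

```text
time: 35.4
position: [0.492, 0.0071, 0.175]
tool_rot: [1.383, 1.029, -1.462]
ft_force: [0.8, 0.0, -1.2]
grip_width: 0.486
```

```bash
python3 -c "
from h import *
nest();go([.496,.0055,.107])
"
```

```text
side 86 med [0.6115 0.0242 0.0759] mid [0.6111 0.0267 0.0762]
scene 64 med [0.6159 0.0206 0.0752] mid [0.604  0.0376 0.0784]
t 35.5 pos [0.497  0.0081 0.1761] jawdeg -17.2 F [1.3 0.3 0.4] w 42.3 tilt [-0.018 -0.04  -0.999]
  to [0.496, 0.0055, 0.107] [69.1  0.1 -0.2]
```

Seated. Next come the handle grip, a small push against the rest stop to take out tool tilt, and the stroke.

jog_arm(
  claw=[42,42,26,26,26],
  xyz=[
    [35,0,0],
    [66,0,0],
    [68,0,0],
    [68,0,0],
    [68,0,0],
  ],
  roll=[0,0,0,0,0],
)

```text
time: 36.0
position: [0.4976, 0.0061, 0.1096]
tool_rot: [1.39, 1.028, -1.453]
ft_force: [-1.3, 0.1, 1.0]
grip_width: 0.328
```

jog_arm(
  claw=[8,8,8,8,8],
  xyz=[
    [0,0,0],
    [0,0,0],
    [0,0,0],
    [0,0,8],
    [0,0,11],
  ],
  roll=[0,0,0,0,0],
)

```text
time: 36.5
position: [0.4966, 0.0059, 0.1108]
tool_rot: [1.4, 1.039, -1.439]
ft_force: [5.8, 24.4, -8.8]
grip_width: 0.174
```

```bash
python3 -c "
from h import *
lever()
"
```

```text
t 36.5 pos [0.4966 0.0059 0.1108] jawdeg -16.9 F [ 5.8 24.4 -8.8] w 15.1 tilt [-0.009 -0.025 -1.   ]
ang 227.8 r 0.1634
228 [ 4. -0.  2.]
220 [  3. -19. -12.]
212 [  3. -35. -29.]
204 [  3. -49. -47.]
196 [  2. -60. -67.]
188 [  2. -69. -88.]
180 [   1.  -74. -111.]
172 [   0.  -76. -134.]
164 [  -0.  -75. -157.]
```

jog_arm(
  claw=[8,8,8,8,8],
  xyz=[
    [0,-12,-7],
    [0,-26,-19],
    [0,-38,-33],
    [0,-49,-47],
    [0,-58,-63],
  ],
  roll=[0,0,0,0,0],
)

```text
time: 37.0
position: [0.46, 0.0803, 0.1105]
tool_rot: [1.4, 1.031, -1.441]
ft_force: [1.0, -7.6, 3.1]
grip_width: 0.175
```

jog_arm(
  claw=[8,8,8,8,8],
  xyz=[
    [0,-7,-16],
    [0,-13,-33],
    [0,-17,-49],
    [0,-19,-64],
    [0,-20,-76],
  ],
  roll=[0,0,0,0,0],
)

```text
time: 37.5
position: [0.4619, 0.1578, 0.1101]
tool_rot: [1.396, 1.028, -1.446]
ft_force: [-9.1, -4.0, 17.8]
grip_width: 0.17
```

jog_arm(
  claw=[8,8,8,8,8],
  xyz=[
    [0,0,-9],
    [0,1,-18],
    [0,2,-26],
    [0,3,-34],
    [0,4,-38],
  ],
  roll=[0,0,0,0,0],
)

```text
time: 38.0
position: [0.4726, 0.1889, 0.1099]
tool_rot: [1.382, 1.024, -1.459]
ft_force: [-18.9, -13.5, 22.1]
grip_width: 0.17
```

```bash
python3 -c "
from h import *
go()
"
```

```text
t 38.0 pos [0.4726 0.1889 0.1099] jawdeg -17.2 F [-18.9 -13.5  22.1] w 14.8 tilt [-0.02  -0.047 -0.999]
```

Stop reached. I'll release and go for the last wheel at (0.4366,-0.262).

jog_arm(
  claw=[45,45,45,45,45],
  xyz=[
    [0,0,4],
    [0,0,4],
    [0,0,4],
    [0,0,4],
    [0,0,4],
  ],
  roll=[0,0,0,0,0],
)

```text
time: 38.5
position: [0.4715, 0.1852, 0.1101]
tool_rot: [1.383, 1.024, -1.459]
ft_force: [0.2, 0.6, -0.6]
grip_width: 0.488
```

jog_arm(
  claw=[75,75,75,75,75],
  xyz=[
    [-40,0,0],
    [-80,0,20],
    [-80,20,65],
    [-80,40,110],
    [-80,50,150],
  ],
  roll=[0,0,0,0,0],
)

```text
time: 39.0
position: [0.4772, 0.0283, 0.1979]
tool_rot: [1.385, 1.021, -1.459]
ft_force: [0.7, -0.5, 0.0]
grip_width: 0.834
```

```bash
python3 -c "
from h import *
handle();wheels('side','scene')
f=np.load('/tmp/side.npz')['im'];g=np.load('/tmp/scene.npz')['im']
save('s3.png',np.hstack([cv2.resize(f[150:340,200:400],(400,380),interpolation=cv2.INTER_CUBIC),cv2.resize(g[140:330,200:400],(400,380),interpolation=cv2.INTER_CUBIC)]))
go([.4366,-.262,.10])
"
```

```text
side handle 59 [ 0.494 -0.     0.111]
scene handle 36 [ 0.5   -0.003  0.11 ]
side 153 [266. 303.] med [ 0.4366 -0.2625] mid [ 0.4366 -0.2607] ext [0.04  0.042]
scene 87 [236. 263.] med [ 0.4395 -0.2644] mid [ 0.439 -0.265] ext [0.038 0.038]
t 39.2 pos [0.4765 0.0303 0.1973] jawdeg -17.4 F [-0.3  0.3  0.4] w 74.7 tilt [-0.019 -0.046 -0.999]
  to [0.4366, -0.262, 0.1] [111.5  49.8 285.7]
```

View pics/s3.png

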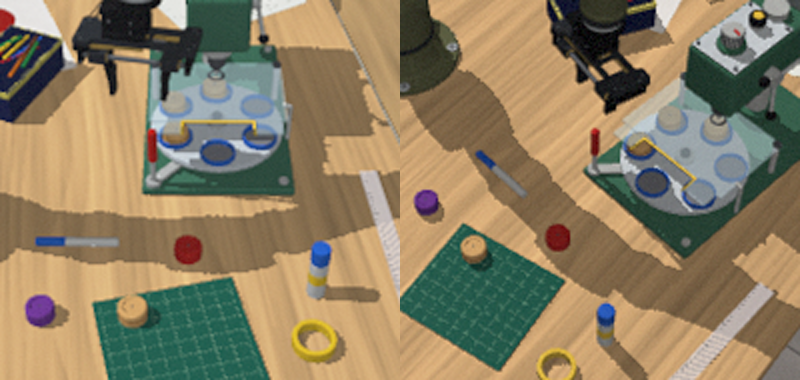

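The picture shows three wheels in stations 1–3, the open nest empty, the lever at rest, and one wheel left at side-crop (132,310).

jog_arm(
  claw=[75,75,75,75,75],
  xyz=[
    [0,8,48],
    [10,16,96],
    [20,24,144],
    [40,32,192],
    [60,40,230],
  ],
  roll=[0,0,0,0,0],
)

```text
time: 39.7
position: [0.4456, -0.2042, 0.1487]
tool_rot: [1.384, 1.022, -1.458]
ft_force: [0.8, 0.2, 0.1]
grip_width: 0.859
```

jog_arm(
  claw=[75,60,60,60,60],
  xyz=[
    [25,6,35],
    [52,12,60],
    [52,12,60],
    [52,12,60],
    [52,12,60],
  ],
  roll=[0,0,0,0,0],
)

```text
time: 40.2
position: [0.4402, -0.2653, 0.1005]
tool_rot: [1.383, 1.023, -1.454]
ft_force: [-1.2, -0.4, 0.3]
grip_width: 0.702
```

```bash
python3 -c "
from h import *
go([.4366,-.262,.0145])
"
```

```text
t 40.2 pos [ 0.4402 -0.2653  0.1005] jawdeg -17.1 F [-1.2 -0.4  0.3] w 61.1 tilt [-0.016 -0.047 -0.999]
  to [0.4366, -0.262, 0.0145] [85.8 -4.3 -6.3]
```

jog_arm(
  claw=[58,58,58,58,58],
  xyz=[
    [40,-4,-6],
    [80,-4,-6],
    [87,-4,-6],
    [87,-4,-6],
    [87,-4,-6],
  ],
  roll=[0,0,0,0,0],
  force=25,
)

```text
time: 40.7
position: [0.4387, -0.2627, 0.0154]
tool_rot: [1.382, 1.021, -1.451]
ft_force: [-0.4, -0.4, 0.5]
grip_width: 0.666
```

jog_arm(
  claw=[30,30,30,30,30],
  xyz=[
    [0,0,0],
    [0,0,0],
    [0,0,0],
    [0,0,0],
    [-40,0,0],
  ],
  roll=[0,0,0,0,0],
)

```text
time: 41.2
position: [0.4355, -0.2592, 0.0519]
tool_rot: [1.382, 1.03, -1.456]
ft_force: [-0.6, -0.8, -0.5]
grip_width: 0.495
```

jog_arm(
  claw=[30,30,30,30],
  xyz=[
    [-50,0,0],
    [-100,0,0],
    [-125,0,0],
    [-125,0,0],
  ],
  roll=[0,0,0,0],
)

```text
time: 41.6
position: [0.4408, -0.2549, 0.1815]
tool_rot: [1.383, 1.021, -1.452]
ft_force: [0.5, 0.1, -0.8]
grip_width: 0.495
```

```bash
python3 -c "
from h import *
go([.6115,.0265,.17])
"
```

```text
t 41.6 pos [ 0.4408 -0.2549  0.1815] jawdeg -17.0 F [ 0.5  0.1 -0.8] w 43.1 tilt [-0.013 -0.048 -0.999]
  to [0.6115, 0.0265, 0.17] [  -4.3   80.9 -319.2]
```

jog_arm(
  claw=[30,30,30,30,30],
  xyz=[
    [0,12,-45],
    [0,24,-90],
    [0,36,-135],
    [0,41,-160],
    [0,41,-160],
  ],
  roll=[0,0,0,0,0],
)

```text
time: 42.1
position: [0.5277, -0.1086, 0.1723]
tool_rot: [1.379, 1.029, -1.446]
ft_force: [-0.9, 0.0, -0.1]
grip_width: 0.499
```

jog_arm(
  claw=[30,30,30,30,30],
  xyz=[
    [0,12,-45],
    [0,24,-90],
    [0,36,-135],
    [0,40,-157],
    [0,40,-157],
  ],
  roll=[0,0,0,0,0],
)

```text
time: 42.6
position: [0.6106, 0.0343, 0.1633]
tool_rot: [1.376, 1.035, -1.442]
ft_force: [0.6, 0.3, -0.7]
grip_width: 0.497
```

```bash
python3 -c "
from h import *
go([.6115,.0265,.095])
"
```

```text
t 42.6 pos [0.6106 0.0343 0.1633] jawdeg -16.3 F [ 0.6  0.3 -0.7] w 43.3 tilt [-0.015 -0.042 -0.999]
  to [0.6115, 0.0265, 0.095] [68.6  3.2  4.1]
```

jog_arm(
  claw=[30,30,30,30,30],
  xyz=[
    [10,3,4],
    [45,3,4],
    [69,3,4],
    [69,3,4],
    [69,3,4],
  ],
  roll=[0,0,0,0,0],
)

```text
time: 43.1
position: [0.6107, 0.0245, 0.0941]
tool_rot: [1.376, 1.034, -1.446]
ft_force: [-0.3, -0.0, -0.5]
grip_width: 0.494
```

```bash
python3 -c "
from h import *
go([.6115,.0265,.0645])
"
```

```text
t 43.1 pos [0.6107 0.0245 0.0941] jawdeg -16.4 F [-0.3 -0.  -0.5] w 43.0 tilt [-0.017 -0.043 -0.999]
  to [0.6115, 0.0265, 0.0645] [29.4  0.3 -3.5]
```

jog_arm(
  claw=[30,30,30,30,30],
  xyz=[
    [8,0,-4],
    [18,0,-4],
    [28,0,-4],
    [30,0,-4],
    [30,0,-4],
  ],
  roll=[0,0,0,0,0],
)

```text
time: 43.6
position: [0.6112, 0.0271, 0.064]
tool_rot: [1.376, 1.034, -1.446]
ft_force: [-1.2, -0.3, 3.0]
grip_width: 0.496
```

```bash
python3 -c "
from h import *
nest();go([.6115,.0265,.0645])
"
```

```text
side 86 med [0.6113 0.0268 0.0757] mid [0.5963 0.038  0.0772]
scene 32 med [0.6126 0.0105 0.0752] mid [0.6157 0.0253 0.0786]
t 43.7 pos [0.6112 0.0271 0.064 ] jawdeg -16.4 F [-1.7  0.4  3.1] w 43.3 tilt [-0.017 -0.043 -0.999]
  to [0.6115, 0.0265, 0.0645] [-0.5  0.4  0.5]
```

jog_arm(
  claw=[58,58,58,58,58],
  xyz=[
    [0,0,0],
    [0,0,0],
    [0,0,0],
    [-10,0,0],
    [-45,0,0],
  ],
  roll=[0,0,0,0,0],
)

```text
time: 44.2
position: [0.6092, 0.0283, 0.1063]
tool_rot: [1.372, 1.039, -1.452]
ft_force: [0.5, -0.5, -0.4]
grip_width: 0.665
```

jog_arm(
  claw=[42,42,42,42,42],
  xyz=[
    [-45,0,0],
    [-65,-20,10],
    [-65,-65,32],
    [-65,-102,55],
    [-65,-102,55],
  ],
  roll=[0,0,0,0,0],
  force=30,
)

```text
time: 44.7
position: [0.4925, 0.0054, 0.1751]
tool_rot: [1.367, 1.035, -1.458]
ft_force: [0.1, 0.2, 0.3]
grip_width: 0.489
```

```bash
python3 -c "
from h import *
nest();go([.496,.0055,.107])
"
```

```text
side 77 med [0.6113 0.0274 0.0765] mid [0.5952 0.0362 0.0763]
scene 73 med [0.612  0.0252 0.0745] mid [0.5981 0.0402 0.0768]
t 44.8 pos [0.4975 0.0066 0.1761] jawdeg -16.5 F [0.4 0.2 0.4] w 42.2 tilt [-0.022 -0.045 -0.999]
  to [0.496, 0.0055, 0.107] [69.1 -0.6 -1.9]
```

The last wheel is seated. Final stroke.

jog_arm(
  claw=[42,42,26,26,26],
  xyz=[
    [35,0,-1],
    [66,0,-1],
    [68,0,-1],
    [68,0,-1],
    [68,0,-1],
  ],
  roll=[0,0,0,0,0],
)

```text
time: 45.3
position: [0.4981, 0.0051, 0.1097]
tool_rot: [1.374, 1.034, -1.449]
ft_force: [-0.3, -0.8, 1.1]
grip_width: 0.329
```

jog_arm(
  claw=[8,8,8,8,8],
  xyz=[
    [0,0,0],
    [0,0,0],
    [0,0,0],
    [0,0,8],
    [0,0,10],
  ],
  roll=[0,0,0,0,0],
)

```text
time: 45.8
position: [0.4963, 0.0051, 0.1107]
tool_rot: [1.382, 1.046, -1.438]
ft_force: [3.3, 20.8, -7.1]
grip_width: 0.174
```

```bash
python3 -c "
from h import *
lever()
"
```

```text
t 45.8 pos [0.4963 0.0051 0.1107] jawdeg -16.2 F [ 3.3 20.8 -7.1] w 15.2 tilt [-0.016 -0.031 -0.999]
ang 228.0 r 0.1642
228 [ 4. -0.  1.]
220 [  3. -19. -13.]
212 [  3. -35. -30.]
204 [  2. -48. -48.]
196 [  2. -59. -69.]
188 [  1. -67. -90.]
180 [   0.  -72. -113.]
172 [  -1.  -74. -136.]
164 [  -1.  -73. -159.]
```

jog_arm(
  claw=[8,8,8,8,8],
  xyz=[
    [0,-12,-7],
    [0,-26,-20],
    [0,-38,-34],
    [0,-48,-48],
    [0,-57,-65],
  ],
  roll=[0,0,0,0,0],
)

```text
time: 46.3
position: [0.4601, 0.0803, 0.1104]
tool_rot: [1.381, 1.038, -1.441]
ft_force: [-1.8, -7.7, 6.9]
grip_width: 0.17
```

jog_arm(
  claw=[8,8,8,8,8],
  xyz=[
    [0,-7,-16],
    [0,-12,-33],
    [0,-16,-49],
    [0,-18,-64],
    [0,-19,-76],
  ],
  roll=[0,0,0,0,0],
)

```text
time: 46.8
position: [0.4618, 0.158, 0.1101]
tool_rot: [1.377, 1.035, -1.446]
ft_force: [-8.4, -4.7, 20.8]
grip_width: 0.174
```

jog_arm(
  claw=[8,8,8,8,8],
  xyz=[
    [0,0,-9],
    [0,1,-18],
    [0,2,-26],
    [0,3,-34],
    [0,4,-38],
  ],
  roll=[0,0,0,0,0],
)

```text
time: 47.3
position: [0.4726, 0.1896, 0.1097]
tool_rot: [1.365, 1.031, -1.457]
ft_force: [-15.9, -12.5, 21.1]
grip_width: 0.162
```

```bash
python3 -c "
from h import *
go()
"
```

```text
t 47.3 pos [0.4726 0.1896 0.1097] jawdeg -16.5 F [-15.9 -12.5  21.1] w 14.1 tilt [-0.026 -0.053 -0.998]
```

jog_arm(
  claw=[45,45,45,45,45],
  xyz=[
    [0,0,4],
    [0,0,4],
    [0,0,4],
    [0,0,4],
    [0,0,4],
  ],
  roll=[0,0,0,0,0],
)

```text
time: 47.8
position: [0.4716, 0.1859, 0.11]
tool_rot: [1.365, 1.03, -1.457]
ft_force: [0.2, 0.3, 0.1]
grip_width: 0.491
```

jog_arm(
  claw=[45,45,45,45,45],
  xyz=[
    [-40,0,0],
    [-80,0,20],
    [-100,10,65],
    [-130,20,110],
    [-160,25,155],
  ],
  roll=[0,0,0,0,0],
)

```text
time: 48.3
position: [0.4568, 0.0449, 0.2739]
tool_rot: [1.365, 1.03, -1.456]
ft_force: [1.2, -0.5, 0.8]
grip_width: 0.513
```

```bash
python3 -c "
from h import *
handle();go()
im,P,K,T=shot('wrist');save('w9.png',im)
f,*_=shot('side');g,*_=shot('scene')
save('s4.png',np.hstack([cv2.resize(f[80:270,220:400],(380,400),interpolation=cv2.INTER_CUBIC),cv2.resize(g[110:300,260:440],(380,400),interpolation=cv2.INTER_CUBIC)]))
# wheel centres through guard by rays at z=.075
for n,im,c in (('side',f,0),('scene',g,0)):
    K,T=T_cw(n)
    for k in range(6):
        a=np.radians(270-60*k)+th; p=A+.085*np.array([np.cos(a),np.sin(a)]); u=proj([*p,.075],K,T); print(n,'station',k,u.round(0),im[int(u[1])-1:int(u[1])+2,int(u[0])-1:int(u[0])+2].reshape(-1,3).mean(0).round())
"
```

```text
side handle 60 [0.494 0.001 0.109]
scene handle 38 [ 0.501 -0.002  0.113]
t 48.4 pos [0.4589 0.0403 0.2765] jawdeg -17.1 F [ 1.1 -1.  -0.6] w 45.0 tilt [-0.019 -0.056 -0.998]
side station 0 [309. 222.] [ 59.  87. 139.]
side station 1 [288. 214.] [164. 161. 149.]
side station 2 [288. 199.] [162. 159. 148.]
side station 3 [308. 191.] [155. 154. 143.]
side station 4 [329. 199.] [160. 158. 148.]
side station 5 [330. 214.] [119. 145. 179.]
scene station 0 [326. 227.] [103. 104. 109.]
scene station 1 [320. 209.] [160. 155. 135.]
scene station 2 [336. 196.] [154. 150. 137.]
scene station 3 [358. 202.] [118. 116. 108.]
scene station 4 [366. 219.] [155. 151. 136.]
scene station 5 [350. 233.] [124. 136. 146.]
```

View pics/s4.png

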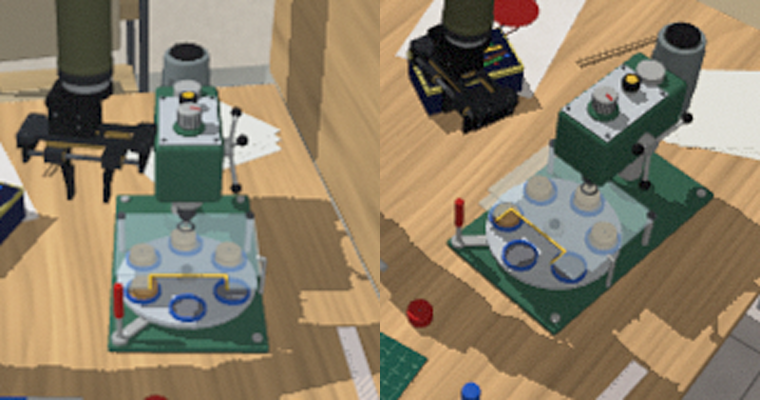

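View pics/w9.png

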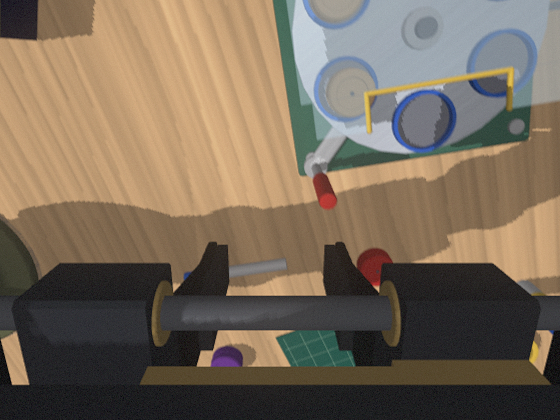

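The final views show wheels in stations 1–4. The open nest at wrist (424,120) is empty and centred in the yellow opening, and the lever is at rest. I'll check the gear knob height once more and hand in.

```bash
python3 -c "
from h import *
for n in ('side','scene'):
    im,P,K,T=shot(n);h=cv2.cvtColor(im,cv2.COLOR_RGB2HSV)
    m=(h[...,0]>20)&(h[...,0]<34)&(h[...,1]>140)&(P[...,2]>.28)&(P[...,2]<.35)&(abs(P[...,1]-.258)<.03)&(abs(P[...,0]-.64)<.03)
    print(n,m.sum(),np.nanmedian(P[m],0).round(4))
go();print(order.close_job())
"
```

```text
side 14 [0.6378 0.2562 0.3151]
scene 23 [0.6403 0.2576 0.3121]
t 48.65 pos [0.4566 0.0479 0.2718] jawdeg -16.3 F [-1.1  0.8  0.1] w 44.7 tilt [-0.027 -0.052 -0.998]
the job is handed in; nothing more can be done
None
```

The drill is in low gear and all four beech wheels are indexed under the guard, at stations 1 to 4. I handed the job in at about 49 s of the 210 s allowed.

- **Gear:** the first press clashed and stopped 3 mm down. I turned the spindle about 10.5° by its hand knob and pressed again, and the knob went home.
- **Wheels:** I set each wheel flat in the open nest and swung the lever to its stop, where it met 12–15 N without moving further. It then sprang back by itself each time.

**Last checks**
- **Gear knob:** its top read 0.312 and 0.315 m in the two cameras, against 0.313 m when fully home.
- **Lever:** the handle was back at its starting position.
- **Nests:** the pictures show wheels in stations 1 to 4 and the open nest empty and lined up with the opening. I judged the wheels under the clear guard by eye only, because the depth readings there catch the guard; I did not measure their exact centring.
- **Arm and other objects:** the arm was clear, with no contact force. I did not measure the other objects again at the end; the marker, glue stick, tape roll and look-alikes looked unmoved in the pictures, and the arm never went near them or the crayon box at working height.

No check failed or disagreed. The tool picked up a lean of about 3° during the lever strokes, which did not affect any placement.

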